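# Turn the slotted range selector with the screwdriver

## Task

Pick up the big flat screwdriver lying on the bench, hang it upright, blade down, in the notch of the forked hanger and let go of it there. Then take it again from above by its handle, put its blade in the slot of the selector on the grey instrument box and turn the selector a quarter turn clockwise (seen from above) until it reaches its stop, without touching the box or selector with the fingers. Hang the screwdriver back upright in the hanger and let go; leave the amber jar, the capped vial and the beaker where they stand.

Things in the scene. Friction and masses are not known exactly. Their poses are not given: they have to be found in the camera images.
- driver_handle (a point): Centre of the screwdriver's black handle, a square bar 32 x 32 mm, 90 mm long. Local x points along the tool to the blade, y along the blade's width. At the start it lies flat on the bench (this point 16 mm up, blade level, pointing roughly to the right, the robot's -y). Hanging, the handle stands from the hanger's top plate to 90 mm above it.
- driver_shoulder (a point): Centre of the flat front face of the handle, on the tool axis, 45 mm ahead of driver_handle; axes the same. From here a round steel shaft 9 mm thick runs on.
- driver_tip (a point): End of the blade on the tool axis, 85 mm ahead of the shoulder (130 mm ahead of driver_handle); axes the same. The last 20 mm before it are a flat blade 14 mm wide and 3 mm thick.
- driver: The loose flat screwdriver, 0.14 kg, 175 mm long in all. Origin 16 mm below driver_shoulder as it lies; axes as driver_handle. Its centre of mass is in the handle, about 35 mm behind the shoulder.
- hanger_seat (a point): Where the shoulder's centre belongs when the screwdriver hangs: on top of the hanger's top plate, 110 mm above the bench. x away from the notch's mouth, z up. The notch is 16 mm wide; its mouth is 35 mm before this point (local -x), its blind end 11 mm behind it. The shaft enters from the mouth, then the shoulder is set down on the plate.
- hanger: The fixed aluminium hanger: foot plate 105 x 90 x 8 mm, rear wall 48 to 56 mm behind the seat, and a top plate 72 mm wide, 10 mm thick with the notch (two prongs 28 mm wide); 92 mm clear height between foot and top plate. Origin on the bench straight under hanger_seat, same axes.
- selector_slot (a point): Centre of the slot's mouth, on the turning axis, level with the rotor's top, 64 mm above the bench. z up; x runs along the slot and turns with it. The slot is 22 mm long, 6 mm wide and 9 mm deep, its mouth widened by a 3 mm chamfer. A white dot towards local -x is near the box's front mark at the start and at its left mark after the quarter turn.
- selector (a joint): Angle of the selector: 0 to 1.57 rad, growing clockwise seen from above; hard stops at both ends, no spring, friction about 0.08 N m, stays where it is left. Starts at 0 to 0.15. The blade has about 12 degrees of play each way in the slot, so from centred the screwdriver turns about 12 degrees more than the selector.
- box: The fixed grey instrument box, 170 (x) x 120 (y) x 52 mm high, three coaxial sockets on its rear (+x); origin under its centre, straight below the selector. The selector is a steel rotor 43 mm wide on its top, inside a fixed black ring 58 mm wide and as high as it.
- amber_jar: Loose bystander: amber glass jar with black cap, 52 mm wide, 98 mm high, behind the work; origin under its centre
- capped_vial: Loose bystander: clear vial with black cap, 37 mm wide, 70 mm high, behind the hanger; origin under its centre
- glass_beaker: Loose bystander: glass beaker, 56 mm wide, 70 mm high, at the left; origin under its centre

How it is judged:
On the way, in this order (a step that is already met when the one before it is completed fails the run):
1. the screwdriver hangs upright in the hanger, let go, with the selector not yet turned (angle between driver_handle's own x axis and vertical above 2.93 rad and horizontal distance between driver_shoulder and hanger_seat below 0.016 m and z of driver_shoulder in the frame of hanger_seat between -0.006 and 0.006 m and contact force between the fingers and driver below 0.5 N and value of joint selector below 0.4 rad), for 0.2 s.
2. the selector is turned to its stop, with the blade in its slot (value of joint selector above 1.4 rad and distance between driver_tip and selector_slot below 0.014 m and z of driver_tip in the frame of selector_slot below -0.003 m), for 0.1 s.
At the end, for the whole second after the job is handed in: The selector stands within 0.17 rad of its clockwise stop, and the screwdriver hangs at rest in the hanger, released: blade down within 12 degrees of upright, shoulder on the plate within 6 mm in height and 16 mm sideways of the seat (angle between driver_handle's own x axis and vertical above 2.93 rad and horizontal distance between driver_shoulder and hanger_seat below 0.016 m and z of driver_shoulder in the frame of hanger_seat between -0.006 and 0.006 m and contact force between the fingers and driver below 0.5 N and value of joint selector above 1.4 rad and linear speed of driver below 0.02 m/s); the robot touches nothing.
It fails at once if the fingers touch the box or its selector (contact force between the fingers and box above 1 N).
It fails at once if the amber jar is moved more than 30 mm (distance of amber_jar from where it was at the start of the episode above 0.03 m).
It fails at once if the capped vial is moved more than 30 mm (distance of capped_vial from where it was at the start of the episode above 0.03 m).
It fails at once if the glass beaker is moved more than 30 mm (distance of glass_beaker from where it was at the start of the episode above 0.03 m).
It also fails if it takes over 61 s, if anything falls off the work surface, if the arm or the gripper's body presses on something with over 40 N, if the wrist force passes 120 N, or if a joint passes its speed limit or range.

## Robot

A 6-joint arm with a two-finger parallel gripper is mounted at the origin on a cart in front of the work surface, level with it; the furniture and walls round the work are solid. World frame = base frame: x ahead of the robot, y to its left, z up, the work surface at z = 0. Lengths are in m, angles in rad, forces in N, time in s.
With the tool pointing down it reaches from about 0.35 to 0.775 m from the base axis. Payload 7.3 kg.
Tool frame: the origin (TCP) lies between the finger pads; the fingertips stand 14 mm ahead of it and the grasp point (between the pads) lies 5 mm behind it; z points along the fingers, y is the direction in which the jaws open and shut (so a half turn about z gives the same grasp; the last joint's range is limited). The gripper opens to 92 mm and grips with 3 to 60 N. Pads are 19 mm wide; open, the fingers measure 130 mm over their backs; the gripper's body (75 mm by 190 mm) begins 47 mm behind the grasp point.
Start: joints at [-1.45, 0.342, 1.524, -0, 1.275, -0.146], TCP at [0.138, -0.506, 0.241] pointing down, gripper open.
Joint ranges: [-2.53, 2.53], [-0.77, 2.02], [0.04, 2.7], [-1, 4.14], [0.28, 2.66], [-3.11, 3.11]. Speed limits (rad/s): [2.57, 2.57, 3.14, 3.14, 3.14, 3.14].

## Interface

Orientations are given as [roll, pitch, yaw] about the fixed x, y, z axes, in that order (R = Rz(yaw) Ry(pitch) Rx(roll)).
In Python, from cell import robot gives the robot as it stands.
- The arm moves only by the shell command python3 -m creep 'ROWS' [FORCE]. ROWS is JSON, a list that holds one entry, the list of rows, each a list of 7 numbers: the shift along the tool's x, y, z in cm, then the turn, a rotation vector about the tool's x, y, z in degrees, then the gripper command: -1 is shut, 1 is fully open, values between are in proportion. In form: [[[tx, ty, tz, wx, wy, wz, gripper], ...]]. A call has 1 to 8 rows; each row is the pose to reach, as a shift and turn from the pose measured when the call began, along the tool's axes at that moment; what a row does not reach only later rows make up. A row lasts 1/10 s, in which the tool goes at most 50 mm and 8.59 degrees, less where a joint would pass 70% of its speed; a pose out of reach is approached as far as the arm can. A call with a gripper value outside its range is refused whole. The fingers move at their own pace and stop on an object; FORCE is the grip in N (left out, the last holds). Time passes only in rows, so rows that repeat a pose let the fingers close. It gives the time, the measured TCP pose, the force and the opening at its end, in the units of the state.
- robot.observe(): the state, without advancing time (a new reading comes with each control period).
- robot.read_camera(name): name is "scene" or "side" or "wrist"; returns the picture (480x640x3 uint8, red, green, blue); there is no depth.
- robot.camera_params(name): a dict with "camera_matrix" (3x3 intrinsics, pixels), "k1" (the pictures are not rectified: a ray, as slopes to the right and down, at radius r is drawn at 1 + k1 r^2 times it, then the intrinsics apply), "R" (3x3) and "t" (3): a world point X has camera coordinates R X + t. Camera axes: x right, y down, z forward; pixel columns grow to the right and rows downward; lengths in m; the calibration is good to about 2 mm. A picture is of the moment at which its call begins: read the wrist's pose just before it. camera_params takes no time and is no camera call; for the wrist camera it gives the pose at the moment of the call.
- robot.hand_in(): hands the job in, once; it reports no verdict.
Trained networks look in the newest picture that a camera, given by its name, has taken for a name from the list of things; names that differ only in an ending like _2 or _b are one class to them, and where a whole thing is asked for, a point or a joint stands for the part that bears it (a point fixed in the world has none). Each returns a list of dicts, best first, with "score" (0 to 1); they miss things now and then, are a little off and sometimes report something else, mostly with a low value. They report only what shows in the picture. A call takes as long as a camera call.
- robot.look_for(camera, label): "centre" ([x, y, z] in m, in the coordinates of the camera as it stood for that picture, good to about 4 mm: the middle of the surface that is visible of it).
- robot.masks_of(camera, label): "mask" (480x640 bool, what is visible of it).
The state is a dict: "time": time; "qpos": joint angles; "qvel": joint speeds; "joint_efforts": joint torques, N m; "tool_pos": TCP position; "tool_rot": TCP orientation; "contact_force": force on the tool from outside, world axes, zero at the start; "torque": the same for the moment, N m; "opening": finger opening in m.
Only numpy, scipy, OpenCV 4.12 (cv2) and the standard library are available. Lean on these libraries where they do the work, as an engineer would, in place of code of your own. Each camera call takes 0.05 s, during which the arm holds its last target.

## Working session

There is one attempt and no reset: what is moved stays moved. The work goes in short steps, Python scripts to look and compute and a shell command to move; the robot and the scene stay as the last step left them, time stands still between calls to the robot, and variables do not carry over. Pictures are saved under pics/ and viewed, and the job is handed in when it is done.

```bash
ls; mkdir -p pics
python3 - <<'E'
from cell import robot
import cv2
print(robot.observe())
for c in ["scene","side","wrist"]:
    im=robot.read_camera(c); cv2.imwrite(f"pics/{c}0.png",im[:,:,::-1])
    p=robot.camera_params(c); print(c,p)
E
```

```text
pics
{'time': 0.0, 'qpos': array([-1.45003478e+00,  3.42739574e-01,  1.52500627e+00, -2.41823459e-07,
        1.27538809e+00, -1.45985604e-01]), 'qvel': array([ 0.00150626, -0.0002681 , -0.00108428, -0.0015068 , -0.00052096,
       -0.00103707]), 'joint_efforts': array([ 1.94238901e-04, -4.31236589e+01, -2.44219226e+01,  7.18345447e-02,
        5.58101234e-02, -1.35846203e-04]), 'tool_pos': array([ 0.13837008, -0.50604561,  0.24003995]), 'tool_rot': array([-3.14006774e+00, -2.23976951e-04,  2.66747055e-01]), 'contact_force': array([-0.54576481, -0.73356902,  0.03835008]), 'torque': array([-0.04056724, -0.03863792,  0.02129374]), 'opening': 0.09189222446427898}
scene {'camera_matrix': array([[433.51759714,   0.        , 315.63156803],
       [  0.        , 433.51759714, 243.75522722],
       [  0.        ,   0.        ,   1.        ]]), 'k1': 0.02017337028880391, 'R': array([[-0.58342862, -0.81216099, -0.00235922],
       [-0.5391242 ,  0.38945762, -0.74677162],
       [ 0.6074176 , -0.43441602, -0.66507637]]), 't': array([0.40561951, 0.34416605, 0.71909607])}
side {'camera_matrix': array([[456.53661117,   0.        , 316.10626899],
       [  0.        , 456.53661117, 245.25110883],
       [  0.        ,   0.        ,   1.        ]]), 'k1': -0.043405549555805736, 'R': array([[-0.92785503, -0.37256839,  0.01666827],
       [-0.21732389,  0.50382713, -0.83601947],
       [ 0.3030765 , -0.77932728, -0.54844655]]), 't': array([0.58129556, 0.15661209, 1.16157691])}
wrist {'camera_matrix': array([[367.20649949,   0.        , 317.70355618],
       [  0.        , 367.20649949, 235.89370243],
       [  0.        ,   0.        ,   1.        ]]), 'k1': -0.0016731456712632355, 'R': array([[ 2.63382011e-01, -9.64691605e-01, -1.55689791e-04],
       [-9.18618951e-01, -2.50852437e-01,  3.05306858e-01],
       [-2.94566018e-01, -8.02693148e-02, -9.52254009e-01]]), 't': array([-0.52339388, -0.03784417,  0.39016845])}
```

View pics/scene0.png

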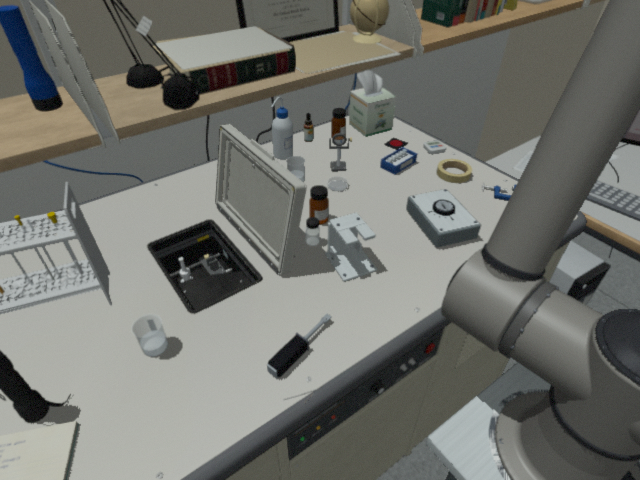

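View pics/side0.png

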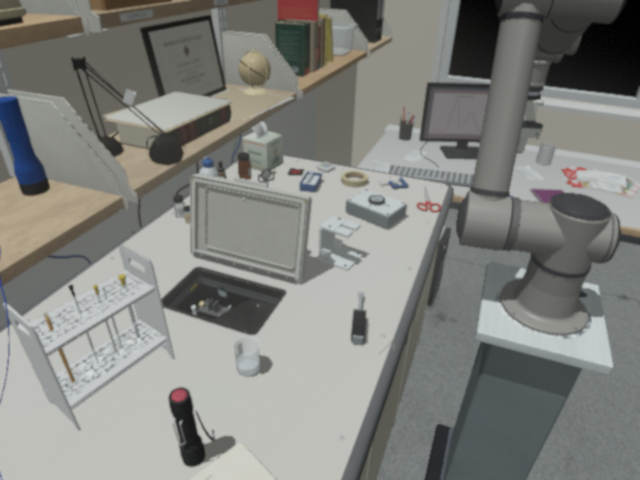

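View pics/wrist0.png

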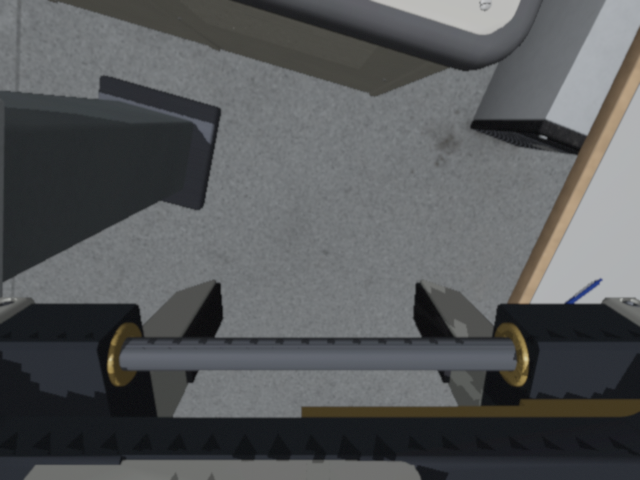

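```bash
cat > h.py <<'E'
import numpy as np, cv2
from scipy.spatial.transform import Rotation as Ro
from cell import robot
def dist(p): return np.array([p["k1"],0,0,0,0.])
def ray(p,uv):
    # invert x_d = x(1+k1 r^2)
    n=cv2.undistortPoints(np.array(uv,float).reshape(-1,1,2),p["camera_matrix"],dist(p)).reshape(-1,2)
    d=np.c_[n,np.ones(len(n))]@p["R"]; o=-p["R"].T@p["t"]
    return o,d
def onplane(p,uv,z):
    o,d=ray(p,uv); return o+d*((z-o[2])/d[:,2])[:,None]
def proj(p,X):
    X=np.array(X,float).reshape(-1,3)
    return cv2.projectPoints(X,cv2.Rodrigues(p["R"])[0],p["t"],p["camera_matrix"],dist(p))[0].reshape(-1,2)
def toworld(p,c): return p["R"].T@(np.array(c)-p["t"])
def state():
    s=robot.observe(); R=Ro.from_euler('xyz',s["tool_rot"]); return s,R
def delta(pos,R):
    s,R0=state(); t=R0.inv().apply(np.array(pos)-s["tool_pos"])*100
    w=np.degrees((R0.inv()*R).as_rotvec()); return np.round(t,2),np.round(w,2)
def save(c,name,crop=None,sc=1):
    p=robot.camera_params(c); im=robot.read_camera(c); np.save(f"pics/{name}.npy",im)
    v=im[:,:,::-1]
    if crop: x0,y0,x1,y1=crop; v=v[y0:y1,x0:x1]
    if sc!=1: v=cv2.resize(v,None,fx=sc,fy=sc,interpolation=cv2.INTER_CUBIC)
    cv2.imwrite(f"pics/{name}.png",v); return p,im
E
python3 - <<'E'
from h import *
for c in ["scene","side"]:
    p=robot.camera_params(c); robot.read_camera(c)
    for l in ["driver_handle","driver_tip","driver","hanger","box","selector","amber_jar","capped_vial","glass_beaker"]:
        for r in robot.look_for(c,l)[:2]: print(c,l,round(r["score"],2),toworld(p,r["centre"]).round(3))
ps=robot.camera_params("scene")
im=np.load if 0 else robot.read_camera("scene")
a=im[:,:,::-1]
cv2.imwrite("pics/s_hang.png",cv2.resize(a[200:290,300:400],None,fx=6,fy=6,interpolation=cv2.INTER_CUBIC))
cv2.imwrite("pics/s_drv.png",cv2.resize(a[305:385,255:345],None,fx=6,fy=6,interpolation=cv2.INTER_CUBIC))
cv2.imwrite("pics/s_box.png",cv2.resize(a[180:250,400:485],None,fx=7,fy=7,interpolation=cv2.INTER_CUBIC))
print(robot.observe()["time"])
E
```

```text
scene driver_handle 0.91 [0.408 0.266 0.028]
scene driver_tip 0.6 [0.405 0.27  0.028]
scene driver_tip 0.46 [0.658 0.039 0.042]
scene driver 0.79 [0.409 0.266 0.026]
scene hanger 0.61 [0.561 0.002 0.025]
scene box 0.84 [ 0.503 -0.264  0.053]
scene box 0.23 [0.404 0.267 0.031]
scene selector 0.67 [ 0.531 -0.288  0.062]
scene amber_jar 0.76 [ 0.72  -0.029  0.064]
scene capped_vial 0.93 [0.656 0.039 0.044]
scene capped_vial 0.17 [ 0.531 -0.285  0.06 ]
scene glass_beaker 0.77 [0.582 0.474 0.047]
scene glass_beaker 0.45 [0.659 0.037 0.043]
side driver_handle 0.93 [0.414 0.276 0.032]
side driver_tip 0.65 [0.406 0.276 0.029]
side driver 0.65 [0.409 0.28  0.03 ]
side hanger 0.77 [0.567 0.01  0.036]
side box 0.58 [ 0.515 -0.252  0.051]
side selector 0.46 [ 0.525 -0.291  0.062]
side glass_beaker 0.78 [0.594 0.478 0.043]
1.2
```

View pics/s_hang.png

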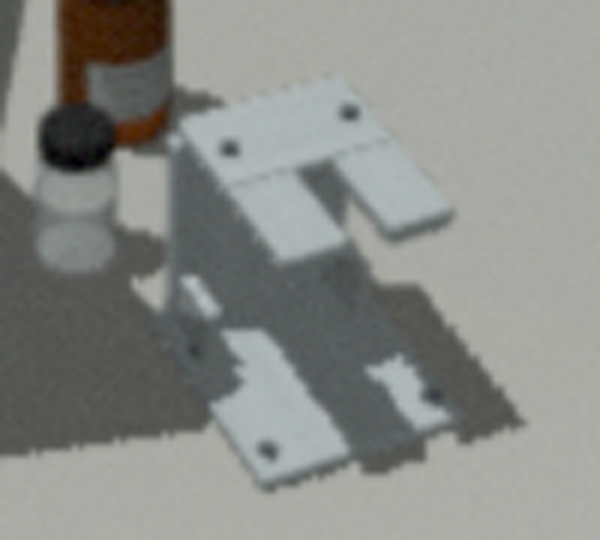

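View pics/s_drv.png

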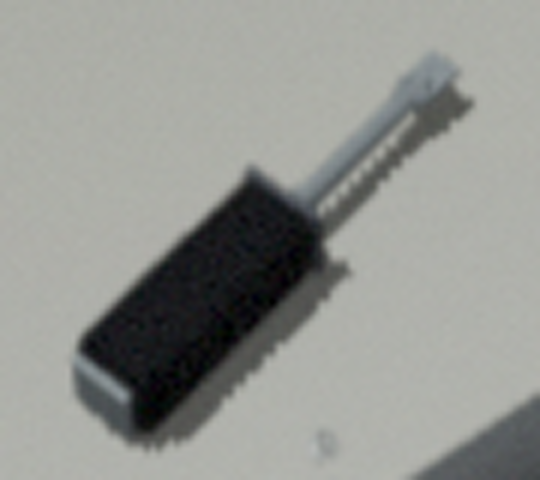

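View pics/s_box.png

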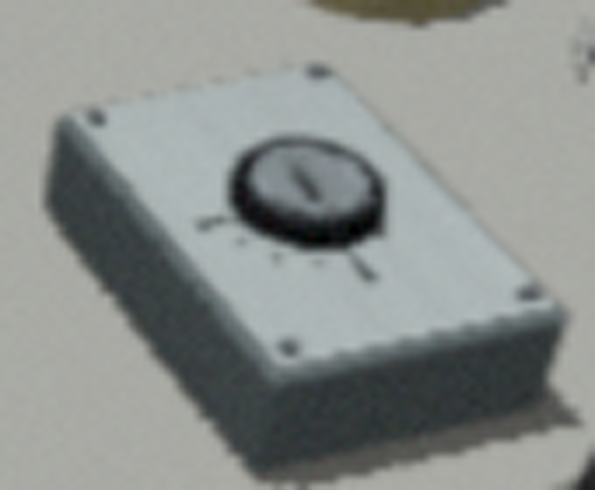

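Run:
```python
from h import *
import cv2
a=cv2.imread("pics/side0.png")
for n,(x0,y0,x1,y1) in dict(hang=(310,205,370,275),drv=(340,285,380,350),box=(340,185,410,230)).items():
    cv2.imwrite(f"pics/d_{n}.png",cv2.resize(a[y0:y1,x0:x1],None,fx=8,fy=8,interpolation=cv2.INTER_CUBIC))
p=robot.camera_params("scene")
f=lambda pts,s,o: np.array(pts)/s+np.array(o)
H=f([(178,125),(338,75),(455,208),(392,233),(345,240),(285,262),(300,168),(335,157)],6,(300,200))
print("hang",onplane(p,H,.11).round(4))
D=f([(250,168),(325,235),(130,395),(78,350)],6,(255,305))
print("drv top",onplane(p,D,.032).round(4)); 
print("tip",onplane(p,f([(432,52),(460,75),(445,66)],6,(255,305)),.016).round(4))
B=f([(62,118),(322,68),(560,315),(275,380)],7,(400,180))
print("box",onplane(p,B,.052).round(4))
print("sel",onplane(p,f([(308,183),(292,163),(322,203)],7,(400,180)),.064).round(4))
print("lid base",onplane(p,[(285,268),(222,195),(262,278),(148,245),(210,220),(188,312)],0).round(3))
```

```text
hang [[ 0.603   0.0261  0.11  ]
 [ 0.5912 -0.0439  0.11  ]
 [ 0.5037 -0.0274  0.11  ]
 [ 0.5066  0.0007  0.11  ]
 [ 0.5136  0.0171  0.11  ]
 [ 0.517   0.0425  0.11  ]
 [ 0.5553  0.0044  0.11  ]
 [ 0.5526 -0.0105  0.11  ]]
drv top [[0.4345 0.2335 0.032 ]
 [0.3984 0.2285 0.032 ]
 [0.3856 0.3104 0.032 ]
 [0.4085 0.3151 0.032 ]]
tip [[0.4487 0.1475 0.016 ]
 [0.4348 0.1457 0.016 ]
 [0.441  0.1475 0.016 ]]
box [[ 0.6175 -0.2537  0.052 ]
 [ 0.5819 -0.36    0.052 ]
 [ 0.4282 -0.3109  0.052 ]
 [ 0.4627 -0.2025  0.052 ]]
sel [[ 0.5241 -0.2842  0.064 ]
 [ 0.536  -0.2888  0.064 ]
 [ 0.5128 -0.279   0.064 ]]
lid base [[0.63  0.138 0.   ]
 [0.992 0.124 0.   ]
 [0.633 0.199 0.   ]
 [0.903 0.375 0.   ]
 [0.905 0.203 0.   ]
 [0.639 0.381 0.   ]]
```

View pics/d_hang.png

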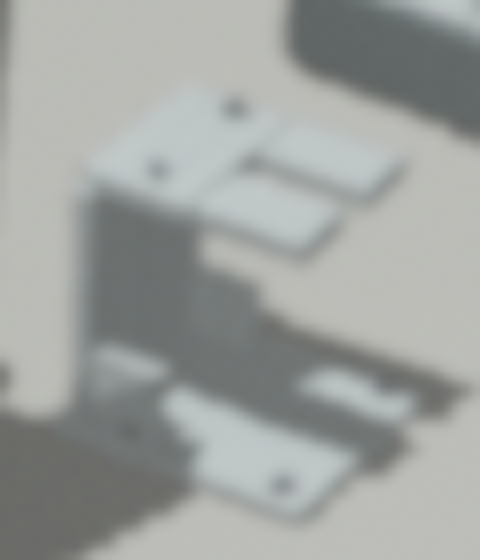

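View pics/d_drv.png

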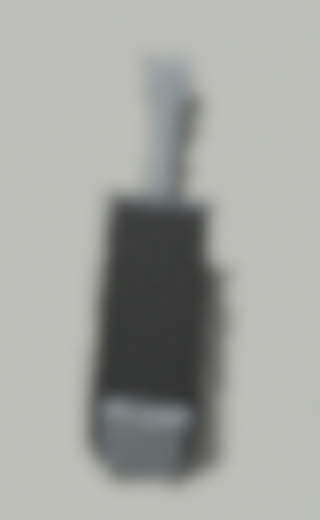

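View pics/d_box.png

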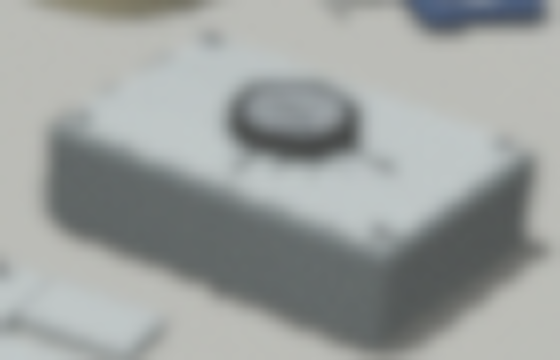

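```bash
cat >> h.py <<'E'
def down(yaw): return Ro.from_euler('xyz',[np.pi,0,np.radians(yaw)])
def pr(*a):
    t,w=delta(*a); print("t",t,"w",w)
E
python3 - <<'E'
from h import *
pr([.44,-.24,.26],down(60)); pr([.48,.0,.26],down(85)); pr([.406,.272,.2],down(105))
E
```

```text
t [ 36.11 -17.75  -1.93] w [  0.     0.   -44.71]
t [ 46.3  -39.84  -1.93] w [  0.     0.   -69.71]
t [ 46.33 -68.03   4.07] w [  0.     0.   -89.71]
```

```bash
python3 -m creep '[[[5,-1.5,-1,0,0,-6,1],[10,-3.5,-2,0,0,-12,1],[15,-6,-2,0,0,-18,1],[20,-8.5,-2,0,0,-24,1],[25,-11,-2,0,0,-30,1],[29,-14,-2,0,0,-37,1],[33,-16,-2,0,0,-41,1],[36,-18,-2,0,0,-45,1]]]' 40
python3 - <<'E'
from h import *
print(robot.observe()["qpos"].round(3))
pr([.48,.0,.26],down(85)); pr([.406,.272,.2],down(105))
E
```

```text
time: 2.0
tool_pos: [0.4356, -0.2406, 0.2609]
tool_rot: [3.141, 0.0, 1.055]
contact_force: [0.9, -1.5, 0.3]
opening: 0.0916
[-0.659  0.275  1.563 -0.     1.303 -0.143]
t [23.12 -8.    0.08] w [ 4.000e-02  2.000e-02 -2.455e+01]
t [ 43.13 -27.86   6.06] w [ 4.000e-02  3.000e-02 -4.455e+01]
```

```bash
python3 - <<'E'
from h import *
p,im=save("wrist","w1")
for n,X in dict(seat=[.545,0,.11],slot=[.524,-.284,.064]).items(): print(n,proj(p,X))
E
python3 -m creep '[[[4.5,-0.5,0,0,0,-5,1],[9,-2,0,0,0,-10,1],[14,-3.5,0,0,0,-15,1],[18.5,-5.5,0,0,0,-20,1],[23,-8,0,0,0,-24.5,1],[23,-8,0,0,0,-24.5,1]]]'
python3 - <<'E'
from h import *
p,im=save("wrist","w2")
for n,X in dict(seat=[.545,0,.11],slot=[.524,-.284,.064]).items(): print(n,proj(p,X))
print(robot.observe()["qpos"].round(3))
pr([.406,.272,.2],down(105))
E
```

```text
seat [[ 280.70893347 -189.03961337]]
slot [[422.48470756 204.50101558]]
time: 2.65
tool_pos: [0.4809, 0.0096, 0.262]
tool_rot: [3.139, -0.005, 1.498]
contact_force: [0.9, -0.2, -0.1]
opening: 0.092
seat [[394.84191689 230.46602592]]
slot [[371.63899045 448.08080312]]
[-0.146  0.242  1.605  0.004  1.292 -0.072]
t [25.76 -9.51  6.27] w [  0.22  -0.19 -19.31]
```

View pics/w1.png

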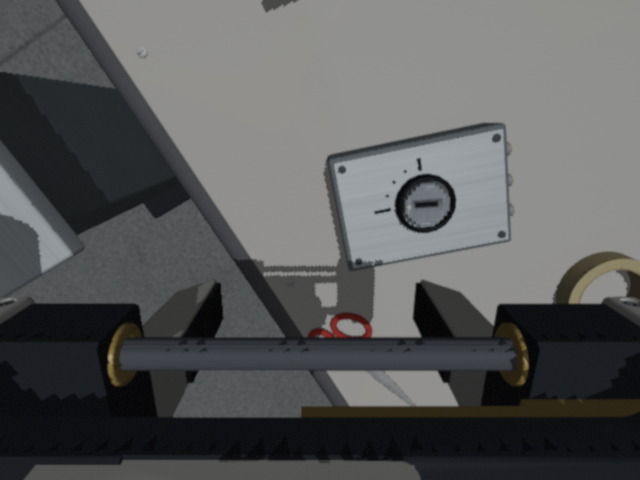

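View pics/w2.png

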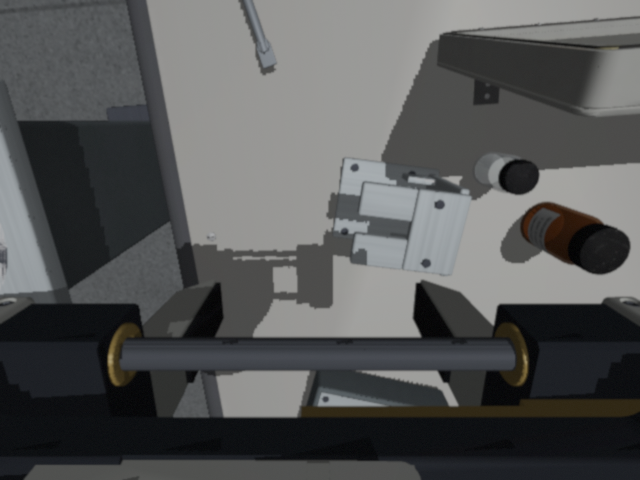

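Run:
```python
import cv2
a=cv2.imread("pics/w1.png")[150:260,370:480]; cv2.imwrite("pics/w1c.png",cv2.resize(a,None,fx=5,fy=5,interpolation=cv2.INTER_CUBIC))
a=cv2.imread("pics/w2.png")[145:285,325:480]; cv2.imwrite("pics/w2c.png",cv2.resize(a,None,fx=4,fy=4,interpolation=cv2.INTER_CUBIC))
```

```text
(no output)
```

View pics/w1c.png

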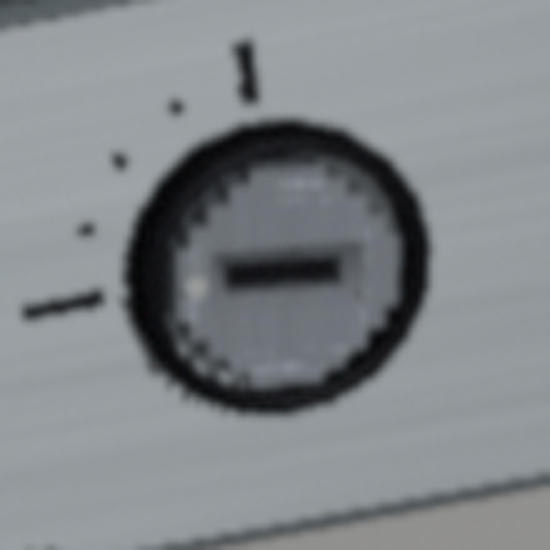

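View pics/w2c.png

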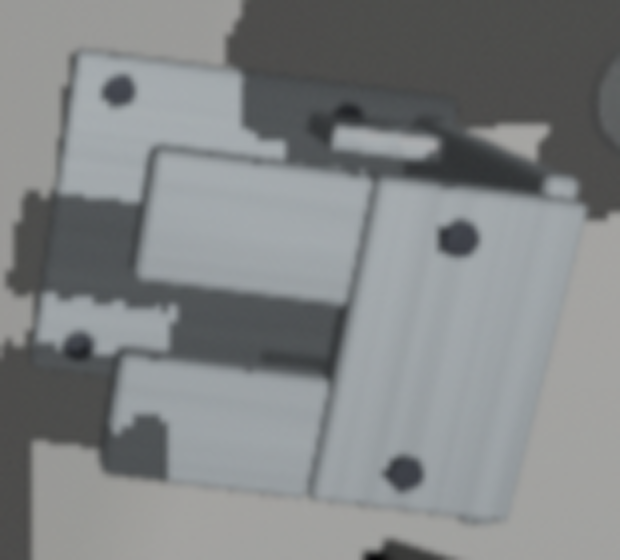

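```bash
python3 -m creep '[[[5,-1.5,0,0,0,-4,1],[10,-3,0,0,0,-8,1],[15,-4.5,1,0,0,-12,1],[19,-6.5,3,0,0,-16,1],[23,-8,5,0,0,-19,1],[25.8,-9.5,6,0,0,-19.3,1],[25.8,-9.5,6.2,0,0,-19.3,1],[25.8,-9.5,6.2,0,0,-19.3,1]]]'
python3 - <<'E'
from h import *
p,im=save("wrist","w3")
print(proj(p,[[.441,.1475,.016],[.407,.272,.032]]))
print(robot.observe()["qpos"].round(3))
E
```

```text
time: 3.5
tool_pos: [0.4064, 0.2717, 0.2002]
tool_rot: [3.138, -0.002, 1.832]
contact_force: [0.4, 0.1, 0.1]
opening: 0.0918
[[318.6654288  336.8292794 ]
 [318.09470751 219.23191718]]
[4.300e-01 3.120e-01 1.686e+00 1.000e-03 1.138e+00 1.700e-01]
```

View pics/w3.png

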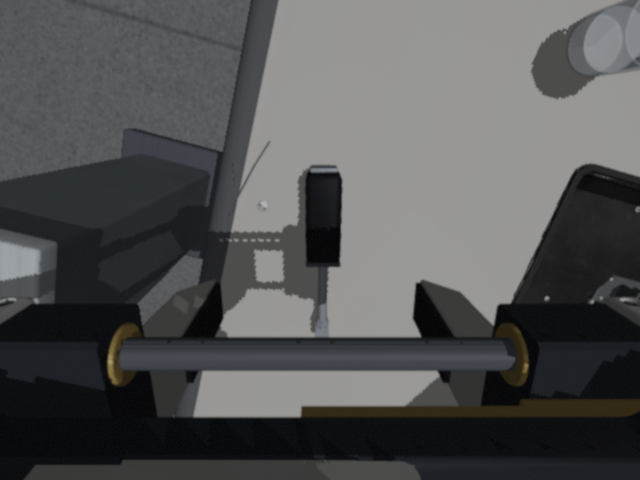

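Run:
```python
from h import *
s,R=state(); p=robot.camera_params("wrist")
T=np.eye(4);T[:3,:3]=R.as_matrix();T[:3,3]=s["tool_pos"]
C=np.eye(4);C[:3,:3]=p["R"];C[:3,3]=p["t"]
M=C@T  # cam from tool
np.save("M.npy",M)
def cam(pos,rpy):
    T=np.eye(4);T[:3,:3]=Ro.from_euler('xyz',rpy).as_matrix();T[:3,3]=pos
    K=M@np.linalg.inv(T); q=dict(p);q["R"]=K[:3,:3];q["t"]=K[:3,3];return q
print("front",onplane(p,[(305.5,265),(340.5,265)],.032).round(4),"rear",onplane(p,[(310,173),(338,173)],.032).round(4),"tip",onplane(p,[(321.5,332)],.016).round(4))
q=cam([.4356,-.2406,.2609],[3.141,0,1.055])
f=lambda pts,s,o: np.array(pts)/s+np.array(o)
print(proj(q,[.524,-.284,.064]))
a=onplane(q,f([(222,274),(340,268)],5,(370,150))-.5+.1,.058); print("slot",a.round(4),a.mean(0).round(4),np.degrees(np.arctan2(*(a[1]-a[0])[[1,0]])))
a=onplane(q,f([(283,263),],5,(370,150)),.064); print("slot",a)
a=onplane(q,f([(130,268),(428,262),(280,122),(280,410)],5,(370,150)),.064); print("ring",a.round(4))
q=cam([.4809,.0096,.262],[3.139,-.005,1.498])
print(proj(q,[.545,0,.11]))
a=onplane(q,f([(152,148),(137,278),(120,354),(103,470),(585,205),(505,520),(343,305),(330,376)],4,(325,145)),.11); print("hang",a.round(4))
```

```text
front [[0.4078 0.2268 0.032 ]
 [0.4387 0.2349 0.032 ]] rear [[0.3907 0.3088 0.032 ]
 [0.4136 0.3149 0.032 ]] tip [[0.443 0.153 0.016]]
[[421.85040706 205.1359371 ]]
slot [[ 0.5186 -0.2817  0.058 ]
 [ 0.5388 -0.2918  0.058 ]] [ 0.5287 -0.2867  0.058 ] -26.57187071997617
slot [[ 0.52892527 -0.28397805  0.064     ]]
ring [[ 0.5034 -0.2706  0.064 ]
 [ 0.5528 -0.2973  0.064 ]
 [ 0.5394 -0.2594  0.064 ]
 [ 0.5164 -0.3103  0.064 ]]
[[394.59234179 230.61024873]]
hang [[ 5.200e-01  4.280e-02  1.100e-01]
 [ 5.159e-01  1.610e-02  1.100e-01]
 [ 5.117e-01 -1.000e-04  1.100e-01]
 [ 5.070e-01 -2.600e-02  1.100e-01]
 [ 6.077e-01  2.470e-02  1.100e-01]
 [ 5.940e-01 -4.420e-02  1.100e-01]
 [ 5.585e-01  7.200e-03  1.100e-01]
 [ 5.558e-01 -8.200e-03  1.100e-01]]
```

Run:
```python
from h import *
pr([.409,.278,.018],down(104.7))
```

```text
t [ 0.56  0.28 18.27] w [ 0.26 -0.11  0.21]
```

```bash
python3 -m creep '[[[0.6,0.3,5,0.3,0,0.2,1],[0.6,0.3,10,0.3,0,0.2,1],[0.6,0.3,14.5,0.3,0,0.2,1],[0.6,0.3,17.5,0.3,0,0.2,1],[0.6,0.3,18.3,0.3,0,0.2,1],[0.6,0.3,18.3,0.3,0,0.2,1],[0.6,0.3,18.3,0.3,0,0.2,-1],[0.6,0.3,18.3,0.3,0,0.2,-1]]]' 40
python3 -m creep '[[[0,0,0,0,0,0,-1],[0,0,0,0,0,0,-1],[0,0,0,0,0,0,-1],[0,0,0,0,0,0,-1]]]'
python3 - <<'E'
from h import *
print(robot.observe()["qpos"].round(3)); save("wrist","w4")
E
```

```text
time: 4.35
tool_pos: [0.4105, 0.2787, 0.0196]
tool_rot: [3.139, -0.003, 1.827]
contact_force: [0.2, 0.1, -0.4]
opening: 0.0802
time: 4.75
tool_pos: [0.4105, 0.2788, 0.0198]
tool_rot: [3.138, -0.003, 1.827]
contact_force: [-0.3, -0.3, -0.4]
opening: 0.0484
[0.441 0.587 1.855 0.003 0.695 0.182]
```

View pics/w4.png

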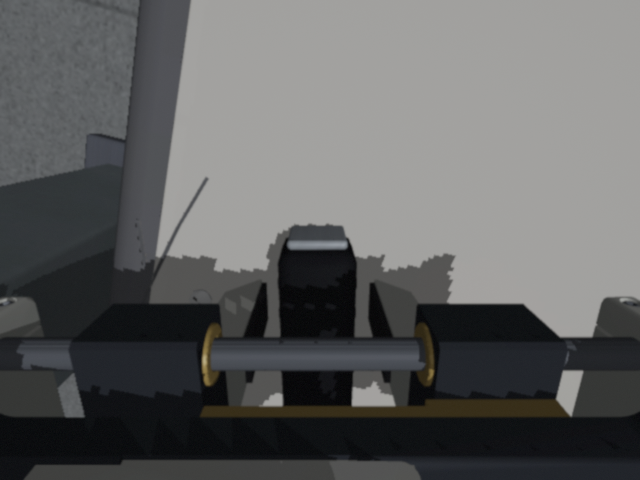

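```bash
python3 -m creep '[[[0,0,0.2,0,0,0,-1],[0,0,0.2,0,0,0,-1],[0,0,0.2,0,0,0,-1],[0,0,0.2,0,0,0,-1]]]'
python3 -m creep '[[[0,0,-3,0,0,0,-1],[0,0,-7,0,0,0,-1],[0,0,-12,0,0,0,-1],[0,0,-17,0,0,0,-1],[0,0,-22,0,0,0,-1],[0,0,-22,0,0,0,-1]]]'
python3 - <<'E'
from h import *
print(robot.observe()["qpos"].round(3)); save("side","d5")
E
```

```text
time: 5.2
tool_pos: [0.4103, 0.2787, 0.0175]
tool_rot: [3.139, -0.002, 1.827]
contact_force: [-0.7, -0.1, -1.5]
opening: 0.0321
time: 5.8
tool_pos: [0.4127, 0.2794, 0.2444]
tool_rot: [3.126, -0.005, 1.827]
contact_force: [-0.3, 0.5, -1.1]
opening: 0.0318
[0.44  0.281 1.602 0.002 1.242 0.183]
```

View pics/d5.png

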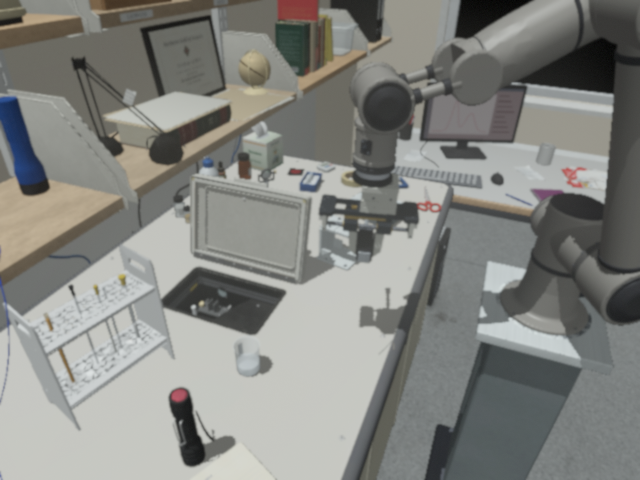

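```bash
cat > kin.py <<'E'
import numpy as np
from scipy.optimize import least_squares
from scipy.spatial.transform import Rotation as Ro
def fk(q,P):
    L1,L2,d1,dt,lat,e,lat2=P
    R1=Ro.from_euler('z',q[0]); R2=R1*Ro.from_euler('y',q[1])
    p=np.array([0,0,d1])+R2.apply([0,lat,L1])
    R3=R2*Ro.from_euler('y',q[2]); p=p+R3.apply([e,0,L2])
    R5=R3*Ro.from_euler('z',q[3])*Ro.from_euler('y',q[4])
    R6=R5*Ro.from_euler('z',q[5]); p=p+R5.apply([0,lat2,dt])
    return p,R6
Q=[([-1.45003,.34274,1.52501,0,1.27539,-.14599],[.13837,-.50605,.24004]),
([-0.659,0.275,1.563,-0.,1.303,-0.143],[0.4356,-0.2406,0.2609]),
([-0.146,0.242,1.605,0.004,1.292,-0.072],[.4809,.0096,.262]),
([.430,.312,1.686,.001,1.138,.170],[.4064,.2717,.2002]),
([.441,.587,1.855,.003,.695,.182],[.4105,.2788,.0198]),
([.44,.281,1.602,.002,1.242,.183],[.4127,.2794,.2444])]
E
python3 - <<'E'
from kin import *
res=lambda P: np.concatenate([fk(q,P)[0]-x for q,x in Q]+[1e-3*(P-np.array([.41,.37,.13,.25,.03,0,0]))])
s=least_squares(res,[.41,.37,.13,.25,.03,0,0]);print(s.x.round(4),np.abs(s.fun).max())
for q,x in Q: p,R=fk(q,s.x);print((p-x).round(4),R.as_euler('xyz').round(3))
from cell import robot; print(robot.observe()["tool_rot"])
E
```

```text
[0.5063 0.3797 0.2354 0.316  0.0707 0.0473 0.0062] 0.0014014580829057408
[ 0.0004  0.0002 -0.0002] [ 3.141e+00 -2.000e-03  1.838e+00]
[-0.      0.0005 -0.0002] [-3.142e+00  1.000e-03  2.626e+00]
[-0.     -0.0014 -0.0002] [3.138e+00 3.000e-03 3.066e+00]
[ 0.0006 -0.0002  0.0006] [ 3.14   0.005 -2.882]
[-0.0003  0.0005  0.0001] [ 3.139  0.004 -2.885]
[-0.0001  0.0004 -0.0002] [ 3.137  0.016 -2.885]
[ 3.13156278 -0.00385605  1.82726413]
```

```bash
cat >> kin.py <<'E'
P0=np.array([.5063,.3797,.2354,.316,.0707,.0473,.0062])
LO=np.array([-2.53,-.77,.04,-1,.28,-3.11]);HI=np.array([2.53,2.02,2.7,4.14,2.66,3.11])
def tool(q,P=P0):
    p,R=fk(q,P); return p,R*Ro.from_euler('z',np.pi/2)
def horiz(phi,roll=0):
    z=np.array([np.cos(phi),np.sin(phi),0]);x=np.array([0,0,1.]);y=np.cross(z,x)
    return Ro.from_matrix(np.c_[x,y,z])
def ik(pos,R,q0,P=P0):
    f=lambda q: np.r_[(tool(q,P)[0]-pos)*5,(tool(q,P)[1].inv()*R).as_rotvec()]
    s=least_squares(f,np.clip(q0,LO+.01,HI-.01),bounds=(LO,HI)); return s.x,np.abs(s.fun).max()
E
python3 - <<'E'
from kin import *
seeds=[[0,.3,1.6,a,b,c] for a in (-.5,.8,1.6,2.5,3.3) for b in (.6,1.2,2) for c in (-2.5,-1.5,0,1.5,2.5)]
for phi in (20,40,60,79,100):
    z=np.array([np.cos(np.radians(phi)),np.sin(np.radians(phi)),0])
    sol=set()
    for s in seeds:
        q,e=ik(np.array([.5465,.001,.165])-.0015*z,horiz(np.radians(phi)),s)
        if e<1e-3: sol.add(tuple(q.round(2)))
    for q in sol: print(phi,q)
E
```

```text
20 (np.float64(-0.66), np.float64(1.0), np.float64(2.48), np.float64(2.11), np.float64(1.74), np.float64(-1.85))
40 (np.float64(-0.78), np.float64(0.91), np.float64(2.23), np.float64(1.66), np.float64(1.57), np.float64(-1.58))
60 (np.float64(-0.77), np.float64(0.92), np.float64(1.94), np.float64(1.34), np.float64(1.64), np.float64(-1.3))
79 (np.float64(-0.7), np.float64(0.98), np.float64(1.64), np.float64(1.12), np.float64(1.81), np.float64(-1.11))
100 (np.float64(-0.59), np.float64(1.08), np.float64(1.31), np.float64(0.96), np.float64(2.06), np.float64(-0.98))
```

Run:
```python
from kin import *
from scipy.spatial.transform import Slerp
from cell import robot
s=robot.observe(); q=s["qpos"]; R0=Ro.from_euler('xyz',s["tool_rot"])
print(tool(q)[0]-s["tool_pos"],(tool(q)[1].inv()*R0).as_rotvec())
C=np.array([.477,.015,.28]); R1=horiz(np.radians(60))
rel=(R0.inv()*R1).as_rotvec(); print("rotvec deg",np.degrees(rel),"t cm",R0.inv().apply(C-s["tool_pos"])*100)
for k in np.linspace(0,1,13):
    q,e=ik(s["tool_pos"]*(1-k)+C*k,R0*Ro.from_rotvec(k*rel),q)
    w=fk(q,P0)[0]-tool(q)[1].apply([0,0,.316])
    print(round(k,2),q.round(2),round(e,4),"wrist",w.round(2))
```

```text
[-0.00022251  0.0004737  -0.0001008 ] [-2.34621350e-16  2.48932819e-16 -2.21248394e-16]
rotvec deg [-34.54387522  84.56482273  35.26086245] t cm [-27.16154917  -0.29006377  -4.03162217]
0.0 [0.44 0.28 1.61 0.   1.24 0.18] 0.0 wrist [0.41 0.28 0.56]
0.08 [0.31 0.22 1.69 0.13 1.16 0.06] 0.0 wrist [0.41 0.21 0.56]
0.17 [ 0.18  0.18  1.77  0.28  1.1  -0.09] 0.0 wrist [0.4  0.15 0.55]
0.25 [ 0.04  0.15  1.84  0.45  1.08 -0.26] 0.0 wrist [0.4  0.09 0.54]
0.33 [-0.11  0.14  1.91  0.61  1.1  -0.44] 0.0 wrist [0.39 0.03 0.53]
0.42 [-0.25  0.15  1.96  0.75  1.14 -0.6 ] 0.0 wrist [ 0.39 -0.02  0.5 ]
0.5 [-0.38  0.18  2.01  0.87  1.21 -0.75] 0.0 wrist [ 0.38 -0.07  0.48]
0.58 [-0.5   0.23  2.04  0.97  1.29 -0.87] 0.0 wrist [ 0.37 -0.12  0.45]
0.67 [-0.6   0.29  2.07  1.05  1.37 -0.97] 0.0 wrist [ 0.36 -0.16  0.42]
0.75 [-0.69  0.37  2.09  1.11  1.45 -1.05] 0.0 wrist [ 0.35 -0.19  0.39]
0.83 [-0.76  0.45  2.11  1.17  1.53 -1.11] 0.0 wrist [ 0.34 -0.22  0.35]
0.92 [-0.82  0.54  2.12  1.21  1.62 -1.16] 0.0 wrist [ 0.33 -0.24  0.32]
1.0 [-0.86  0.62  2.12  1.26  1.7  -1.19] 0.0 wrist [ 0.32 -0.26  0.28]
```

```bash
python3 -m creep '[[[-2.3,0,-0.4,-2.9,7.05,2.95,-1],[-4.5,0,-0.7,-5.8,14.1,5.9,-1],[-6.8,0,-1,-8.6,21.1,8.8,-1],[-9,-0.1,-1.3,-11.5,28.2,11.8,-1],[-11.3,-0.1,-1.7,-14.4,35.2,14.7,-1],[-13.5,-0.1,-2,-17.3,42.3,17.6,-1],[-15.8,-0.2,-2.3,-20.1,49.3,20.6,-1],[-18.1,-0.2,-2.7,-23,56.4,23.5,-1]]]' 50
python3 - <<'E'
from h import *; from kin import horiz
print(robot.observe()["qpos"].round(3)); pr([.477,.015,.28],horiz(np.radians(60)))
E
```

```text
time: 6.65
tool_pos: [0.4548, 0.1016, 0.2664]
tool_rot: [2.851, -1.044, 1.539]
contact_force: [-0.1, 0.6, -2.8]
opening: 0.0315
[-0.586  0.28   2.057  1.058  1.375 -0.936]
t [-3.14  4.71 -7.06] w [-11.29  27.94  11.53]
```

```bash
python3 -m creep '[[[-0.8,1.2,-1.8,-2.8,7,2.9,-1],[-1.6,2.4,-3.5,-5.6,14,5.8,-1],[-2.4,3.5,-5.3,-8.5,21,8.7,-1],[-3.1,4.7,-7.1,-11.3,28,11.5,-1],[-3.1,4.7,-7.1,-11.3,28,11.5,-1],[-3.1,4.7,-7.1,-11.3,28,11.5,-1]]]'
python3 - <<'E'
from h import *; from kin import *
s,R=state(); q=s["qpos"]; print(q.round(3)); pr([.477,.015,.28],horiz(np.radians(60)))
print(tool(q)[0]-s["tool_pos"],(tool(q)[1].inv()*R).as_rotvec().round(3))
p,im=save("wrist","w6"); save("scene","s6");
E
```

```text
time: 7.25
tool_pos: [0.4765, 0.015, 0.2791]
tool_rot: [-1.684, -1.567, -0.41]
contact_force: [-0.1, 0.3, -1.4]
opening: 0.0318
[-0.841  0.593  2.112  1.281  1.703 -1.149]
t [0.09 0.04 0.02] w [ 0.    0.02 -0.2 ]
[0.00620045 0.00415753 0.01466538] [-0.  0. -0.]
```

View pics/w6.png

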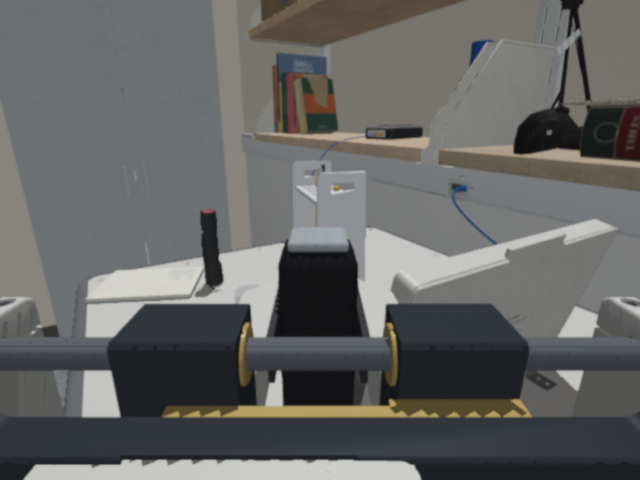

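View pics/s6.png

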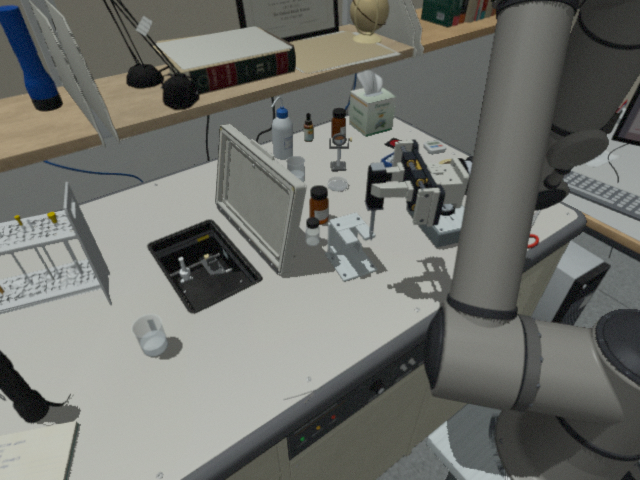

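Run:
```python
from h import *
s,R=state(); p=robot.camera_params("scene")
ax=s["tool_pos"]+R.apply([0,0,.0015]); o=np.array([360,150])
for d in (-.05,-.115,-.135): print(d,((proj(p,ax+R.apply([d,0,0]))-o)*8).round(0))
im=np.load("pics/s6.npy")[150:250,330:420,::-1]; im=np.load("pics/s6.npy")[150:245,360:420,::-1]
cv2.imwrite("pics/s6c.png",cv2.resize(im,None,fx=8,fy=8,interpolation=cv2.INTER_CUBIC)[:600*2][:760])
```

```text
-0.05 [[106. 429.]]
-0.115 [[ 85. 633.]]
-0.135 [[ 79. 692.]]
```

View pics/s6c.png

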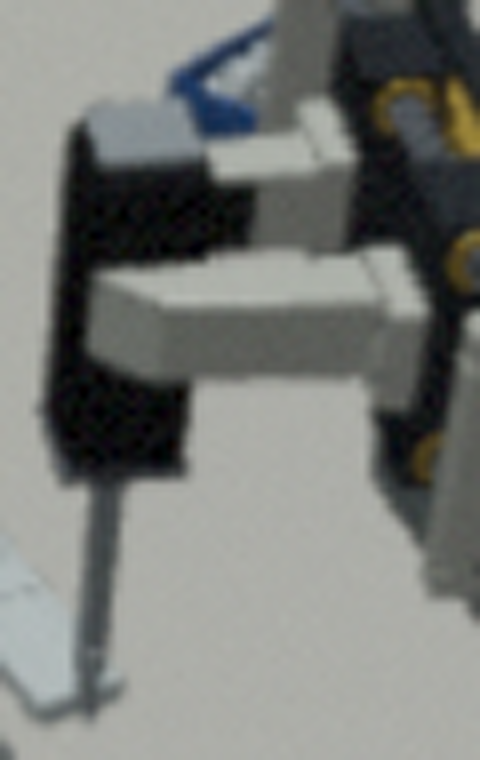

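```bash
python3 -m creep '[[[-3,0,0,0,0,0,-1],[-6,0,0,0,0,0,-1],[-9,0,0,0,0,0,-1],[-11,0,0,0,0,0,-1],[-11,0,0,0,0,0,-1],[-11,0,0,0,0,0,-1]]]'
python3 - <<'E'
from h import *; from kin import horiz
s,R=state(); p,im=save("scene","s7",(310,150,430,285),4); save("side","d7",(300,180,400,280),5)
ax=s["tool_pos"]+R.apply([0,0,.0015]); o=np.array([310,150])
for d in (-.05,-.115,-.135): print(d,((proj(p,ax+R.apply([d,0,0]))-o)*4).round(0))
p=robot.camera_params("side")
for d in (-.05,-.115,-.135): print(d,((proj(p,ax+R.apply([d,0,0]))-[300,180])*5).round(0))
z=R.apply([0,0,1]);
pr(np.array([.5465,.001,.168])-.0015*z,horiz(np.radians(60)))
E
```

```text
time: 7.95
tool_pos: [0.4765, 0.0164, 0.1714]
tool_rot: [2.323, -1.569, 1.87]
contact_force: [0.3, -0.4, -1.5]
opening: 0.032
-0.05 [[235. 381.]]
-0.115 [[226. 468.]]
-0.135 [[223. 493.]]
-0.05 [[330. 252.]]
-0.115 [[321. 353.]]
-0.135 [[318. 382.]]
t [-0.39  6.82  2.03] w [-0.16  0.1   0.17]
```

View pics/s7.png

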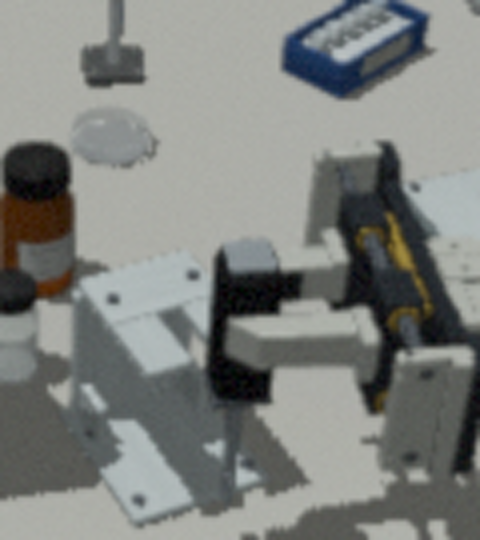

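View pics/d7.png

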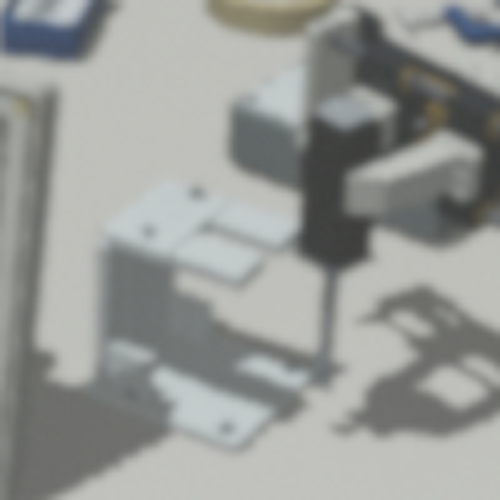

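```bash
python3 -m creep '[[[0,1.4,0.4,0,0,0,-1],[0,2.8,0.8,0,0,0,-1],[0,2.8,0.8,0,0,0,-1],[0,2.8,0.8,0,0,0,-1]]]'
python3 - <<'E'
from h import *; from kin import horiz
s,R=state(); p,im=save("scene","s8",(310,180,400,290),5); save("side","d8",(300,190,380,280),6)
z=R.apply([0,0,1]);
pr(np.array([.5465,.001,.168])-.0015*z,horiz(np.radians(60))); print(s["contact_force"],s["tool_pos"])
E
```

```text
time: 8.45
tool_pos: [0.5043, 0.0095, 0.1725]
tool_rot: [2.02, -1.566, 2.173]
contact_force: [0.1, -0.4, -1.9]
opening: 0.0315
t [-0.43  4.09  1.23] w [-0.18  0.1   0.17]
[ 0.09238121 -0.38869342 -1.86485633] [0.50431469 0.00948128 0.1725287 ]
```

View pics/s8.png

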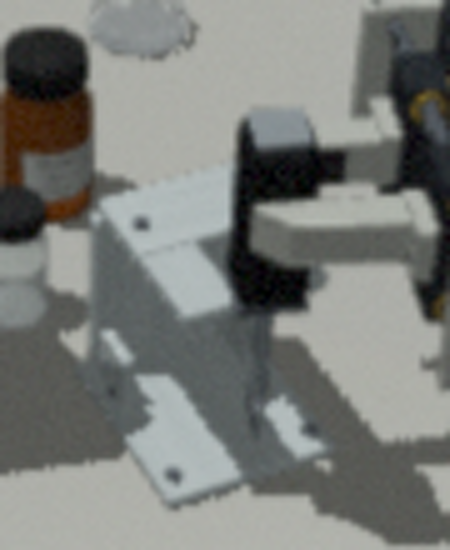

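View pics/d8.png

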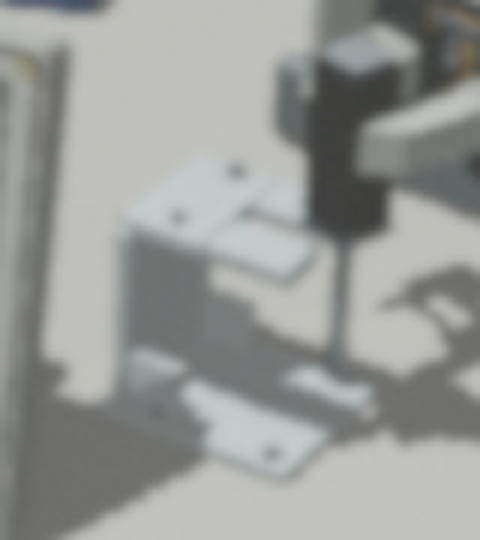

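Run:
```python
from h import *
s,R=state(); p=robot.camera_params("scene")
print(onplane(p,[(256/5+310,434/5+180)],.0355), s["tool_pos"]+R.apply([-.137,0,.0015]))
print(onplane(p,[(262/5+310,345/5+180)],.0955), s["tool_pos"]+R.apply([-.077,0,.0015]))
p=robot.camera_params("side")
print(onplane(p,[(335/6+300,363/6+190)],.0355))
print(onplane(p,[(343/6+300,270/6+190)],.0955))
# side measure of hanger notch mouth corners from d_hang (scale8, offset 310,205)
f=lambda pts: np.array(pts)/8+np.array([310,205])
print(onplane(p,f([(85,172),(195,90),(405,158),(365,188),(340,210),(298,250)]),.11).round(4))
```

```text
[[0.49971927 0.01174667 0.0355    ]] [0.50517033 0.01029138 0.03523687]
[[0.49654189 0.01627995 0.0955    ]] [0.50506799 0.01047193 0.09523651]
[[ 0.50678759 -0.00369433  0.0355    ]]
[[0.50304554 0.00866003 0.0955    ]]
[[ 6.033e-01  2.910e-02  1.100e-01]
 [ 5.880e-01 -4.000e-02  1.100e-01]
 [ 5.044e-01 -2.430e-02  1.100e-01]
 [ 5.110e-01  6.000e-04  1.100e-01]
 [ 5.144e-01  1.790e-02  1.100e-01]
 [ 5.194e-01  4.790e-02  1.100e-01]]
```

```bash
python3 -m creep '[[[0,1,0.3,0,0,0,-1],[0,2,0.6,0,0,0,-1],[0,2,0.6,0,0,0,-1]]]'
python3 -m creep '[[[0,1,0.3,0,0,0,-1],[0,2,0.6,0,0,0,-1],[0,2,0.6,0,0,0,-1]]]'
python3 - <<'E'
from h import *; from kin import horiz
s,R=state(); p,im=save("scene","s9",(310,180,400,290),5); save("side","d9",(300,190,380,280),6)
z=R.apply([0,0,1]);
pr(np.array([.546,.0015,.168])-.0015*z,horiz(np.radians(60))); print(s["contact_force"],s["tool_pos"])
E
```

```text
time: 8.85
tool_pos: [0.5257, 0.0042, 0.1723]
tool_rot: [1.987, -1.565, 2.204]
contact_force: [0.0, 0.4, -0.9]
opening: 0.0316
time: 9.15
tool_pos: [0.5472, -0.0009, 0.1723]
tool_rot: [1.929, -1.564, 2.263]
contact_force: [0.0, 1.3, -1.3]
opening: 0.0316
t [-0.42 -0.09  0.01] w [-0.21  0.12  0.28]
[ 0.02341931  1.31648252 -1.32349359] [ 0.54718401 -0.0008678   0.17227359]
```

View pics/s9.png

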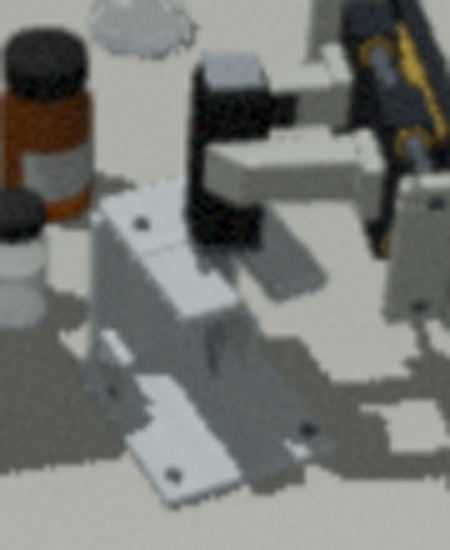

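View pics/d9.png

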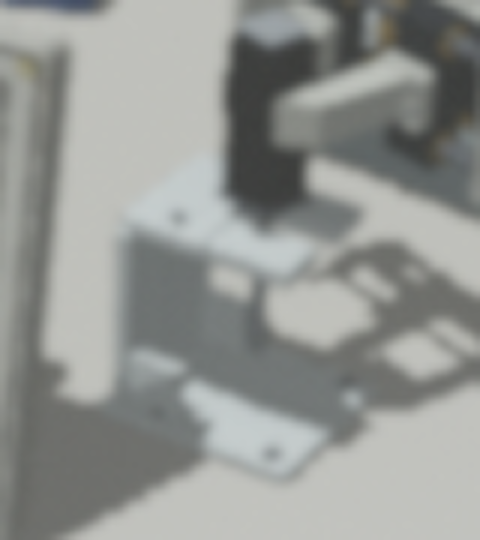

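```bash
python3 -m creep '[[[-0.4,0,0,0,0,0,-1],[-0.6,0,0,0,0,0,-1],[-0.6,0,0,0,0,0,-1]]]'
python3 -m creep '[[[-0.2,0,0,0,0,0,-1],[-0.2,0,0,0,0,0,-1]]]'
python3 -m creep '[[[-0.2,0,0,0,0,0,-1],[-0.2,0,0,0,0,0,-1]]]'
```

```text
time: 9.55
tool_pos: [0.5458, -0.0003, 0.1658]
tool_rot: [2.064, -1.566, 2.129]
contact_force: [-0.7, 0.8, -0.6]
opening: 0.0312
time: 9.75
tool_pos: [0.5458, -0.0003, 0.1636]
tool_rot: [2.117, -1.567, 2.075]
contact_force: [0.6, -0.7, -0.5]
opening: 0.0317
time: 9.95
tool_pos: [0.5458, -0.0005, 0.1626]
tool_rot: [1.384, -1.567, 2.808]
contact_force: [-1.2, -1.4, 3.8]
opening: 0.0317
```

```bash
python3 -m creep '[[[0,0,0,0,0,0,0],[0,0,0,0,0,0,0.4],[0,0,0,0,0,0,0.4],[0,0,0,0,0,0,0.4]]]'
python3 - <<'E'
from h import *
s,R=state(); save("scene","s10",(310,150,430,290),4); save("side","d10",(300,180,380,280),5)
print(R.apply([0,0,1]),R.apply([0,1,0]))
E
```

```text
time: 10.35
tool_pos: [0.5457, -0.0005, 0.1625]
tool_rot: [1.404, -1.567, 2.788]
contact_force: [-0.1, 0.0, 0.7]
opening: 0.0591
[4.97143463e-01 8.67668121e-01 6.38690946e-04] [ 0.86766088 -0.4971421   0.00378508]
```

View pics/s10.png

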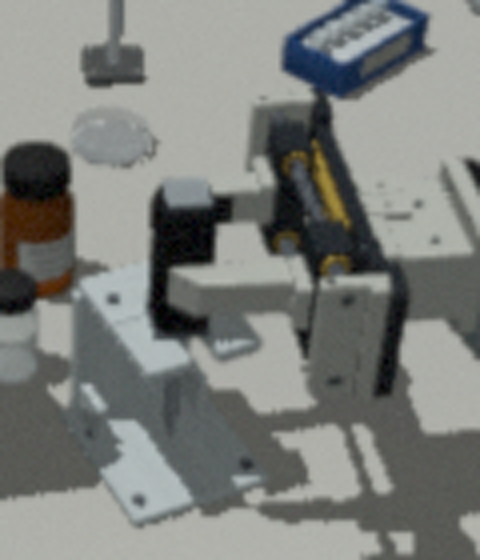

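View pics/d10.png

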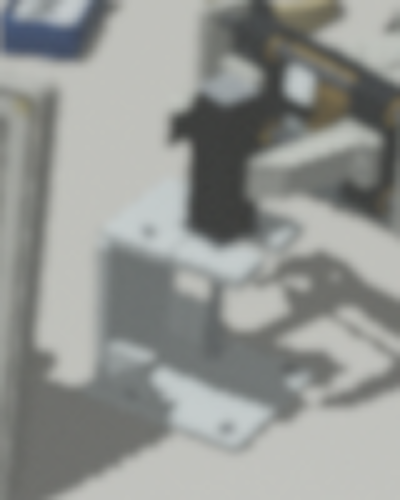

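```bash
python3 -m creep '[[[0,0,-2,0,0,0,0.4],[0,0,-5,0,0,0,0.6],[0,0,-8,0,0,0,1],[0,0,-11,0,0,0,1],[0,0,-11,0,0,0,1]]]'
python3 - <<'E'
from h import *
from kin import *
def tri(a,b):
    o1,d1=ray(robot.camera_params("scene"),[a]);o2,d2=ray(robot.camera_params("side"),[b])
    A=np.c_[d1[0],-d2[0]];k=np.linalg.lstsq(A,o2-o1,rcond=None)[0]
    u,v=o1+k[0]*d1[0],o2+k[1]*d2[0]; return ((u+v)/2).round(3),np.linalg.norm(u-v).round(3)
print("lid",tri((304,187),(310,191)),tri((284,270),(303,279)), tri((220,126),(193,178)))
s,R0=state(); q=s["qpos"]; print(s["tool_pos"],q)
# way: up & rotate to down at W
W=np.array([.50,-.02,.30]); R1=down(60)
rel=(R0.inv()*R1).as_rotvec(); print("rotvec",np.degrees(rel).round(1),"t",(R0.inv().apply(W-s["tool_pos"])*100).round(2))
for k in np.linspace(0,1,12):
    q,e=ik(s["tool_pos"]*(1-k)+W*k,R0*Ro.from_rotvec(k*rel),q); print(round(k,2),q.round(2),round(e,4))
E
```

```text
time: 10.95
tool_pos: [0.4907, -0.0991, 0.1623]
tool_rot: [1.589, -1.565, 2.599]
contact_force: [-0.6, 0.2, 0.1]
opening: 0.0897
lid (array([0.606, 0.094, 0.239]), np.float64(0.017)) (array([0.603, 0.156, 0.021]), np.float64(0.007)) (array([0.944, 0.115, 0.231]), np.float64(0.004))
[ 0.49070771 -0.09909208  0.16232009] [-0.97412074  0.90914047  1.87159931  1.14650445  1.72481241 -1.24870317]
rotvec [  0.3 -90.    0.2] t [13.79 -3.08  7.31]
0.0 [-0.99  0.94  1.87  1.13  1.72 -1.27] 0.0
0.09 [-0.97  0.82  1.9   1.1   1.62 -1.19] 0.0
0.18 [-0.95  0.69  1.91  1.07  1.53 -1.09] 0.0
0.27 [-0.91  0.58  1.92  1.02  1.44 -0.98] 0.0
0.36 [-0.85  0.47  1.9   0.95  1.37 -0.84] 0.0
0.45 [-0.79  0.38  1.87  0.86  1.3  -0.69] 0.0
0.55 [-0.71  0.31  1.83  0.74  1.26 -0.52] 0.0
0.64 [-0.61  0.26  1.78  0.61  1.23 -0.34] 0.0
0.73 [-0.51  0.23  1.71  0.46  1.23 -0.15] 0.0
0.82 [-0.41  0.22  1.64  0.3   1.26  0.03] 0.0
0.91 [-0.3   0.23  1.56  0.14  1.32  0.19] 0.0
1.0 [-0.19  0.26  1.48  0.    1.41  0.33] 0.0
```

```bash
python3 -m creep '[[[1.8,-0.3,0,0,-8.2,0,1],[3.6,-0.6,0.3,0,-16.4,0,1],[5.2,-0.9,0.8,0,-24.5,0,1],[6.6,-1.1,1.5,0,-32.7,0,1],[8,-1.4,2.3,0,-41,0,1],[9,-1.7,3.3,0,-49,0,1],[10,-2,4.3,0,-57.3,0,1],[11,-2.3,5,0,-65.4,0,1]]]'
python3 - <<'E'
from h import *
print(robot.observe()["qpos"].round(3)); pr([.5,-.02,.30],down(60))
E
```

```text
time: 11.75
tool_pos: [0.4953, -0.0428, 0.2736]
tool_rot: [3.132, -0.425, 1.05]
contact_force: [-0.0, 0.6, -0.8]
opening: 0.0914
[-0.504  0.21   1.692  0.448  1.254 -0.126]
t [ 3.11 -0.71 -1.5 ] w [  0.49 -24.33   0.05]
```

Run:
```python
from h import *
pr([.5265,-.035,.30],down(60))
```

```text
t [ 3.12  2.33 -1.46] w [  0.49 -24.33   0.05]
```

```bash
python3 -m creep '[[[1,0.8,-0.5,0.2,-8,0,1],[2,1.6,-1,0.3,-16.3,0,1],[3.1,2.3,-1.5,0.5,-24.3,0,1],[3.1,2.3,-1.5,0.5,-24.3,0,1],[3.1,2.3,-1.5,0.5,-24.3,0,1]]]'
python3 - <<'E'
from h import *
p,im=save("wrist","w11"); s,R=state(); print(s["qpos"].round(3))
c=np.array([.5465,0,0]); print(proj(p,c+[0,0,.2]).round(0),proj(p,c+[0,0,.11]).round(0))
E
```

```text
time: 12.25
tool_pos: [0.5257, -0.0333, 0.2994]
tool_rot: [-3.139, -0.002, 1.052]
contact_force: [-0.0, 0.4, -0.6]
opening: 0.0918
[-0.213  0.306  1.413  0.003  1.424  0.308]
[[322. 189.]] [[321. 171.]]
```

View pics/w11.png

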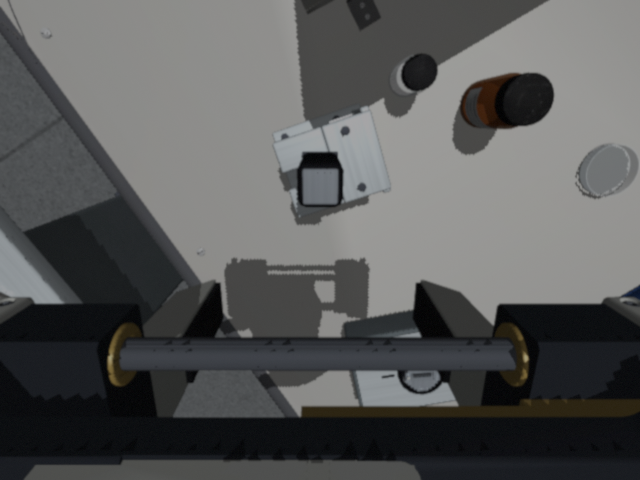

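Run:
```python
from h import *
p=robot.camera_params("wrist"); c=onplane(p,[(320.5,187)],.2)[0]; print(c)
im=np.load("pics/w11.npy")[130:230,270:370,::-1]; cv2.imwrite("pics/w11c.png",cv2.resize(im,None,fx=6,fy=6,interpolation=cv2.INTER_CUBIC))
pr([c[0],c[1],.167],down(60.2))
```

```text
[5.45842088e-01 3.54212540e-04 2.00000000e-01]
t [ 4.02  0.1  13.23] w [-0.15 -0.11 -0.07]
```

View pics/w11c.png

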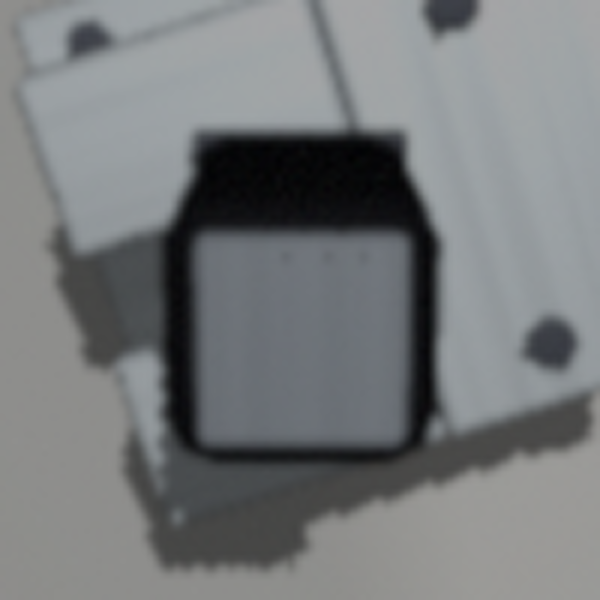

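```bash
python3 -m creep '[[[4,0.1,2,0,0,0,1],[4,0.1,5,0,0,0,1],[4,0.1,8,0,0,0,1],[4,0.1,11,0,0,0,1],[4,0.1,13.2,0,0,0,1],[4,0.1,13.2,0,0,0,1],[4,0.1,13.2,0,0,0,1]]]'
python3 -m creep '[[[0,0,0,0,0,0,-1],[0,0,0,0,0,0,-1],[0,0,0,0,0,0,-1],[0,0,0,0,0,0,-1],[0,0,0,0,0,0,-1],[0,0,0,0,0,0,-1],[0,0,0,0,0,0,-1],[0,0,0,0,0,0,-1]]]' 30
python3 -m creep '[[[0,0,0,0,0,0,-1],[0,0,0,0,0,0,-1]]]' 55
```

```text
time: 13.0
tool_pos: [0.5453, -0.0008, 0.1675]
tool_rot: [-3.138, -0.002, 1.047]
contact_force: [-0.2, -0.3, 0.8]
opening: 0.0921
time: 13.8
tool_pos: [0.5453, -0.0008, 0.1675]
tool_rot: [-3.138, -0.002, 1.047]
contact_force: [0.5, -1.9, 0.3]
opening: 0.0329
time: 14.0
tool_pos: [0.5453, -0.0008, 0.1675]
tool_rot: [-3.138, -0.002, 1.047]
contact_force: [0.2, -1.0, 1.3]
opening: 0.0316
```

```bash
python3 -m creep '[[[0,0,-1,0,0,0,-1],[0,0,-4,0,0,0,-1],[0,0,-8,0,0,0,-1],[0,0,-12,0,0,0,-1],[0,0,-12,0,0,0,-1]]]'
python3 - <<'E'
from h import *
p,im=save("wrist","w12")
pr([.527-.02,-.285-.035,.275],down(60)); pr([.527,-.285,.275],down(60))
E
```

```text
time: 14.5
tool_pos: [0.5478, -0.0015, 0.2941]
tool_rot: [3.135, -0.007, 1.048]
contact_force: [0.2, -0.0, -0.8]
opening: 0.0318
t [-29.59  12.48   1.47] w [ 0.14 -0.27  0.02]
t [-25.56  12.47   1.49] w [ 0.14 -0.27  0.02]
```

View pics/w12.png

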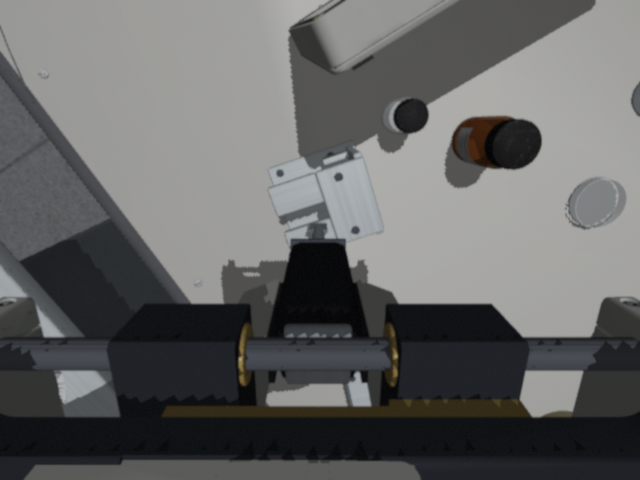

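```bash
python3 -m creep '[[[-4,1.7,0,0,0,0,-1],[-8.5,3.6,0,0,0,0,-1],[-13,5.5,0.3,0,0,0,-1],[-17.5,7.4,0.6,0,0,0,-1],[-22,9.3,1,0,0,0,-1],[-26,11,1.3,0,0,0,-1],[-29.6,12.5,1.5,0.1,-0.3,0,-1],[-29.6,12.5,1.5,0.1,-0.3,0,-1]]]'
python3 -m creep '[[[0,0,0,0,0,0,-1],[0,0,0,0,0,0,-1]]]'
python3 - <<'E'
from h import *
p,im=save("wrist","w13"); s,R=state(); print(s["tool_pos"],s["tool_rot"],s["qpos"].round(3)); print(proj(p,[.527,-.285,.064]))
import json; json.dump({k:np.array(v).tolist() for k,v in p.items()},open("p13.json","w"))
c=im[90:290,240:420,::-1]; cv2.imwrite("pics/w13c.png",cv2.resize(c,None,fx=3,fy=3,interpolation=cv2.INTER_CUBIC))
E
```

```text
time: 15.35
tool_pos: [0.5052, -0.3244, 0.2721]
tool_rot: [-3.139, 0.002, 1.042]
contact_force: [0.5, 0.3, -1.5]
opening: 0.0318
time: 15.55
tool_pos: [0.5048, -0.3237, 0.2709]
tool_rot: [-3.136, 0.001, 1.042]
contact_force: [-0.0, -0.4, -0.4]
opening: 0.0315
[ 0.50511674 -0.32334591  0.2714695 ] [-3.13719293e+00  1.09303067e-03  1.04320199e+00] [-0.696  0.465  1.248 -0.002  1.433 -0.168]
[[319.56543585 161.54229197]]
```

View pics/w13c.png

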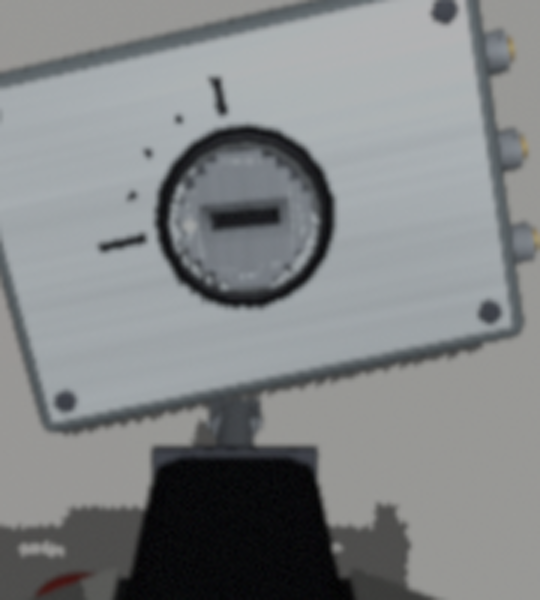

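Run:
```python
from h import *
import json
p={k:np.array(v) for k,v in json.load(open("p13.json")).items()}; p["k1"]=float(p["k1"])
s,R=state()
f=lambda pts: np.array(pts)/3+np.array([240,90])-.33
a=onplane(p,f([(245,216),(210,222),(281,214),(245,218)]),.064); print(a.round(4), np.degrees(np.arctan2(*(a[2]-a[1])[[1,0]])))
for x in (0,.0013):
  for y in (-.007,.007): print(x,y,((proj(p,s["tool_pos"]+R.apply([x,y,.1425]))-[240,90])*3).round(0))
print("tool y yaw",np.degrees(np.arctan2(*R.apply([0,1,0])[[1,0]])))
c=np.load("pics/w13.npy")[205:250,290:350,::-1]; cv2.imwrite("pics/w13t.png",cv2.resize(c,None,fx=10,fy=10,interpolation=cv2.INTER_CUBIC))
```

```text
[[ 0.5284 -0.2859  0.064 ]
 [ 0.518  -0.282   0.064 ]
 [ 0.5384 -0.2911  0.064 ]
 [ 0.5281 -0.2865  0.064 ]] -23.908115476051734
0 -0.007 [[212. 409.]]
0 0.007 [[264. 409.]]
0.0013 -0.007 [[212. 404.]]
0.0013 0.007 [[264. 404.]]
tool y yaw -30.22920439755225
```

View pics/w13t.png

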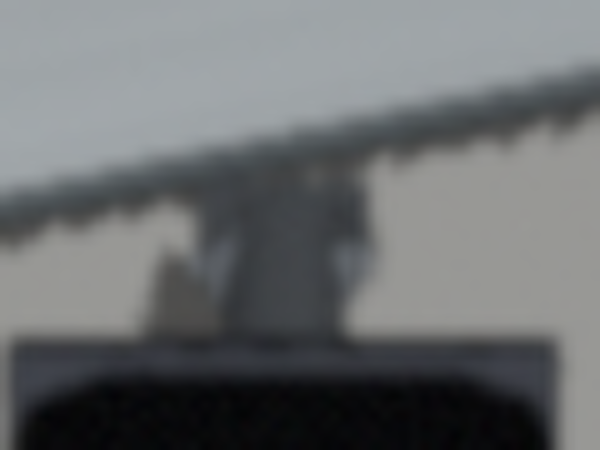

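Run:
```python
from h import *
pr([.5281,-.2883,.222],down(66))
```

```text
t [4.19 0.24 4.94] w [-0.26  0.05 -6.23]
```

```bash
python3 -m creep '[[[1.5,0.1,1,-0.1,0,-2,-1],[3,0.2,3,-0.2,0,-4,-1],[4.2,0.25,4.5,-0.3,0,-6.2,-1],[4.2,0.25,5,-0.3,0,-6.2,-1],[4.2,0.25,5,-0.3,0,-6.2,-1],[4.2,0.25,5,-0.3,0,-6.2,-1]]]'
python3 - <<'E'
from h import *
p,im=save("wrist","w14"); s,R=state(); save("side","d14",(330,150,430,240),6); save("scene","s14",(400,140,500,250),5)
pr([.5281,-.2883,.222],down(66))
c=im[120:300,240:400,::-1]; cv2.imwrite("pics/w14c.png",cv2.resize(c,None,fx=3.3,fy=3.3,interpolation=cv2.INTER_CUBIC))
print(proj(p,[.5283,-.2862,.064]),proj(p,s["tool_pos"]+R.apply([.002,-.0007,.1425])), s["contact_force"])
E
```

```text
time: 16.2
tool_pos: [0.5285, -0.2882, 0.222]
tool_rot: [3.14, 0.001, 1.152]
contact_force: [0.9, 0.4, -0.7]
opening: 0.0319
t [ 0.04 -0.04  0.03] w [ 0.13  0.07 -0.07]
[[317.2838021 219.5086882]] [[318.25898986 225.0535043 ]] [-0.00397258 -0.75272413 -0.58216122]
```

View pics/w14c.png

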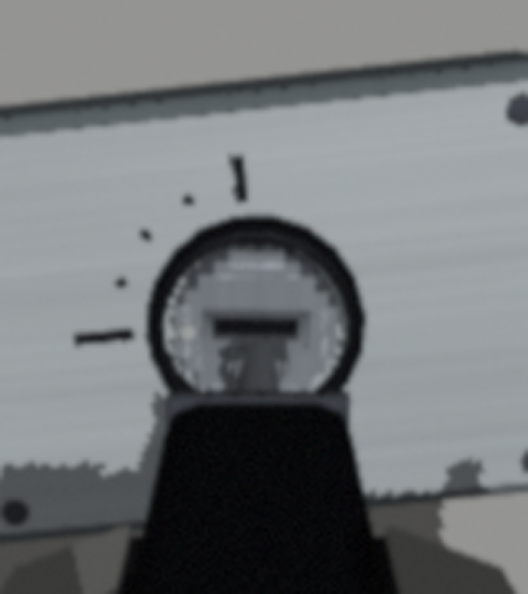

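View pics/s14.png

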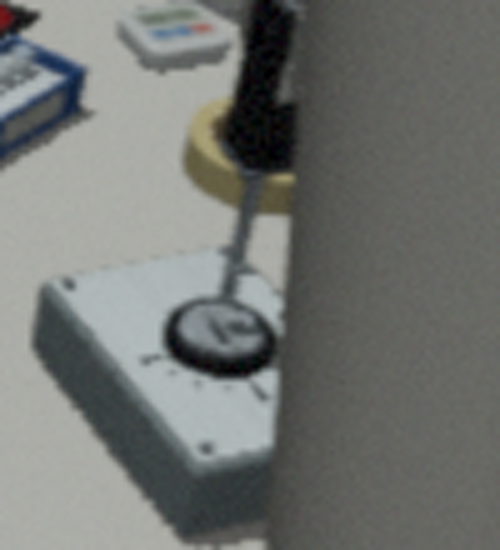

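View pics/d14.png

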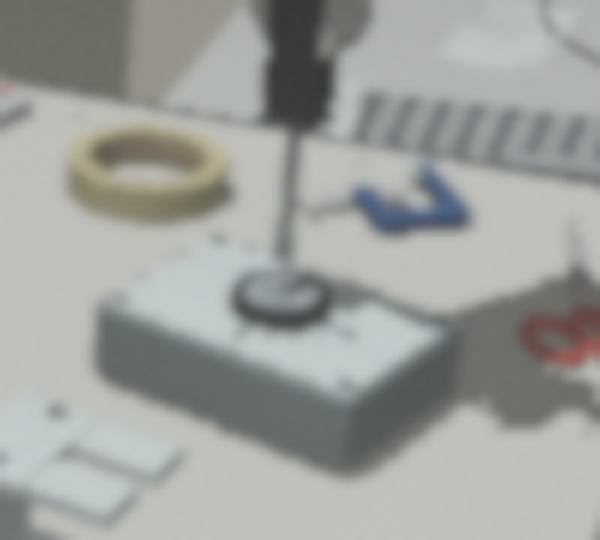

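```bash
python3 -m creep '[[[0.05,0,0.8,0,0,0,-1],[0.05,0,1.5,0,0,0,-1],[0.05,0,1.5,0,0,0,-1]]]'
python3 -m creep '[[[0,0,0.3,0,0,0,-1],[0,0,0.3,0,0,0,-1]]]'
python3 -m creep '[[[0,0,0.3,0,0,0,-1],[0,0,0.3,0,0,0,-1]]]'
python3 - <<'E'
from h import *
p,im=save("wrist","w15"); save("side","d15",(330,150,430,240),6)
c=im[120:300,240:400,::-1]; cv2.imwrite("pics/w15c.png",cv2.resize(c,None,fx=3.3,fy=3.3,interpolation=cv2.INTER_CUBIC))
E
```

```text
time: 16.65
tool_pos: [0.5278, -0.2881, 0.2057]
tool_rot: [-3.141, 0.001, 1.15]
contact_force: [-1.5, 0.6, -0.9]
opening: 0.0313
time: 16.85
tool_pos: [0.5276, -0.288, 0.202]
tool_rot: [-3.14, 0.001, 1.15]
contact_force: [-0.3, 0.3, -0.8]
opening: 0.0319
time: 17.05
tool_pos: [0.5274, -0.2879, 0.1985]
tool_rot: [-3.139, 0.0, 1.15]
contact_force: [-0.5, -0.3, -1.5]
opening: 0.0321
```

View pics/w15c.png

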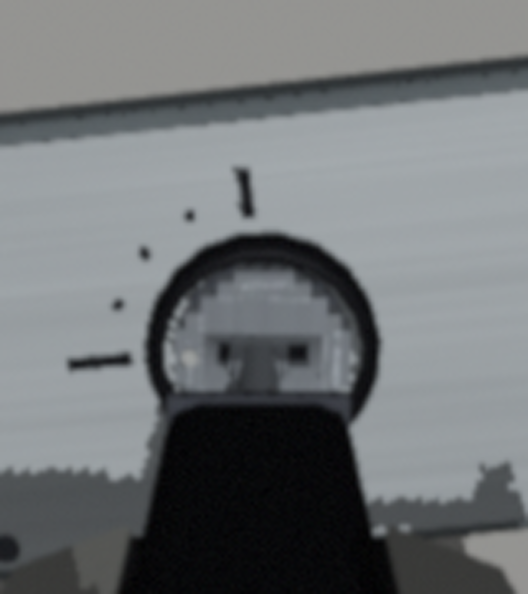

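View pics/d15.png

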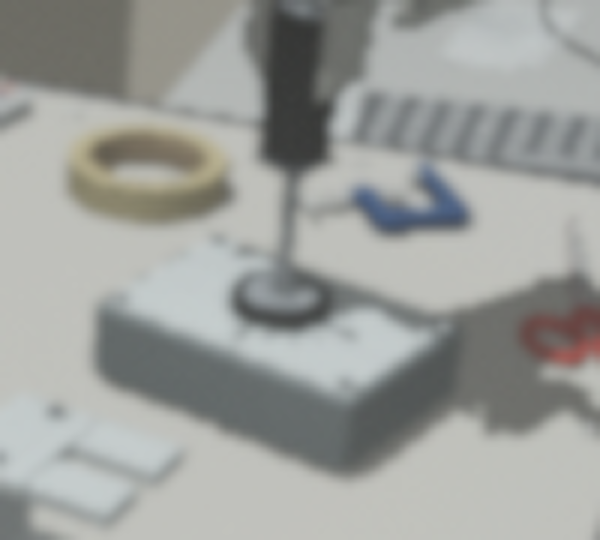

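```bash
python3 -m creep '[[[0,-0.03,0,0,0,7,-1],[0,-0.05,0,0,0,15,-1],[0.02,-0.08,0,0,0,23,-1],[0.03,-0.1,0,0,0,31,-1],[0.05,-0.13,0,0,0,39,-1],[0.07,-0.15,0,0,0,47,-1],[0.09,-0.16,0,0,0,55,-1],[0.11,-0.18,0,0,0,63,-1]]]'
python3 - <<'E'
from h import *
s=robot.observe(); print(s["torque"],s["qpos"].round(2))
p,im=save("wrist","w16"); 
c=im[120:300,240:400,::-1]; cv2.imwrite("pics/w16c.png",cv2.resize(c,None,fx=3.3,fy=3.3,interpolation=cv2.INTER_CUBIC))
s,R=state(); d=np.array([.5283,-.2862,0])-s["tool_pos"]; print(R.inv().apply(d))
E
```

```text
time: 17.95
tool_pos: [0.5265, -0.2866, 0.1992]
tool_rot: [3.141, 0.001, 0.045]
contact_force: [0.8, -0.8, -3.4]
opening: 0.0315
[-0.32855909 -0.18498272  0.10933731] [-0.63  0.51  1.37 -0.    1.26  0.9 ]
[ 0.00197198 -0.00047254  0.1991378 ]
```

View pics/w16c.png

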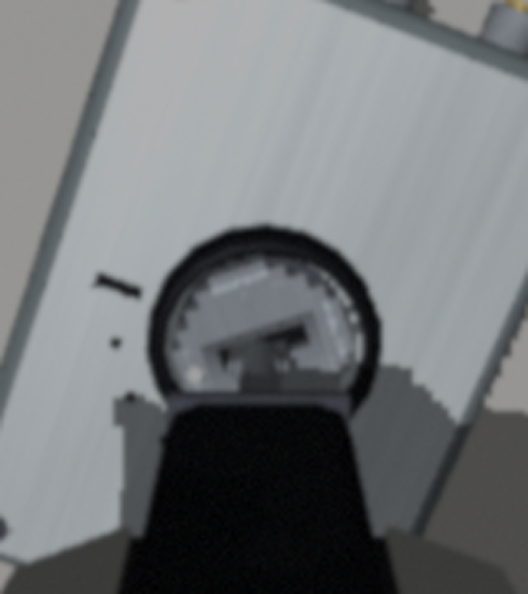

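```bash
python3 -m creep '[[[0,-0.03,0,0,0,8,-1],[0,-0.05,0,0,0,16,-1],[0.02,-0.08,0,0,0,24,-1],[0.03,-0.1,0,0,0,32,-1],[0.05,-0.13,0,0,0,39,-1],[0.05,-0.13,0,0,0,41,-1],[0.05,-0.13,0,0,0,41,-1]]]'
python3 - <<'E'
from h import *
s=robot.observe(); print(s["torque"],s["qpos"].round(2))
p,im=save("wrist","w17"); 
c=im[120:300,240:400,::-1]; cv2.imwrite("pics/w17c.png",cv2.resize(c,None,fx=3.3,fy=3.3,interpolation=cv2.INTER_CUBIC))
E
```

```text
time: 18.7
tool_pos: [0.5274, -0.2856, 0.1992]
tool_rot: [3.14, -0.001, -0.675]
contact_force: [1.4, -1.4, -3.7]
opening: 0.0317
[-0.37096033 -0.48849742  0.11326354] [-0.62  0.51  1.37 -0.    1.26  1.62]
```

View pics/w17c.png

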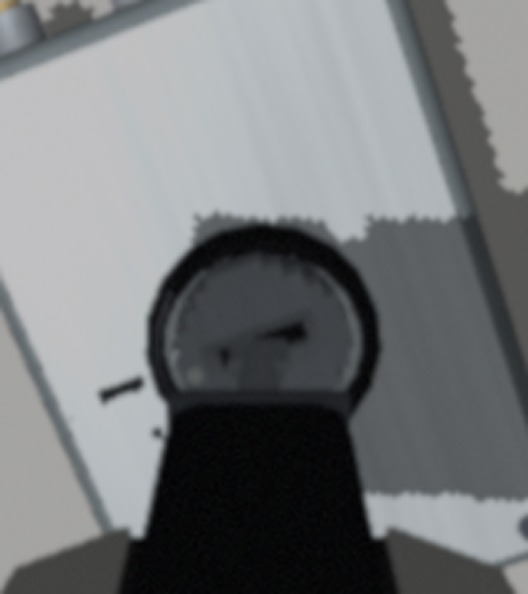

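```bash
python3 -m creep '[[[0,-0.02,0,0,0,4,-1],[0,-0.03,0,0,0,7,-1],[0,-0.03,0,0,0,7,-1]]]'
python3 - <<'E'
from h import *
s=robot.observe(); print(s["torque"],s["qpos"].round(2))
E
```

```text
time: 19.05
tool_pos: [0.5276, -0.2855, 0.1992]
tool_rot: [3.14, -0.001, -0.794]
contact_force: [0.1, -0.8, -3.6]
opening: 0.0317
[-0.35874446 -0.33380982  0.4259136 ] [-0.62  0.51  1.37 -0.    1.26  1.74]
```

```bash
python3 -m creep '[[[0,0,0,0,0,3,-1],[0,0,0,0,0,3,-1]]]'
python3 - <<'E'
from h import *
s=robot.observe(); print(s["torque"],s["qpos"].round(2))
p,im=save("wrist","w18"); 
c=im[120:300,240:400,::-1]; cv2.imwrite("pics/w18c.png",cv2.resize(c,None,fx=3.3,fy=3.3,interpolation=cv2.INTER_CUBIC))
E
```

```text
time: 19.25
tool_pos: [0.5275, -0.2859, 0.1992]
tool_rot: [3.139, -0.002, -0.844]
contact_force: [-0.1, -3.5, -3.5]
opening: 0.0316
[-0.7056836  -0.06660527  0.29265484] [-0.62  0.51  1.37 -0.    1.26  1.79]
```

View pics/w18c.png

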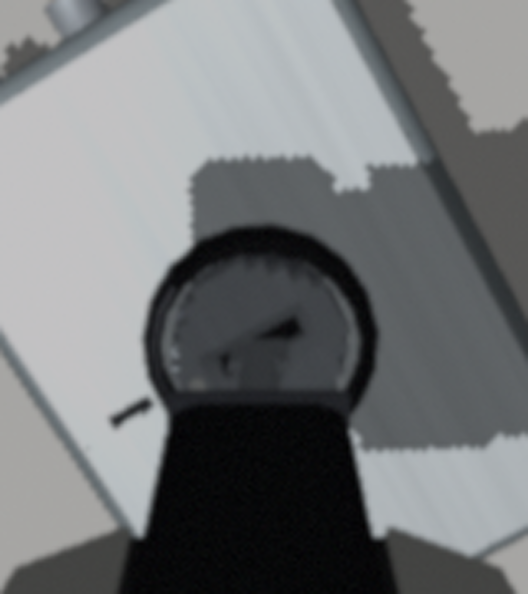

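Run:
```python
from h import *
p=robot.camera_params("wrist"); s,R=state()
f=lambda pts: np.array(pts)/3.3+np.array([240,120])-.35
c=onplane(p,f([(262,340)]),.064)[0]; print("ring c",c)
def ang(P,Q): return np.degrees(np.arctan2(Q[1]-P[1],Q[0]-P[0])).round(1)
d=onplane(p,f([(196,385)]),.064)[0]; print("dot",d,ang(c,d), ang(np.array([.5283,-.2862]),d))
m=onplane(p,f([(112,423),(150,402)]),.052); print("mark",m,ang(m[1],m[0]),ang(np.array([.5283,-.2862]),m.mean(0)))
e=onplane(p,f([(205,360),(300,310)]),.064); print("slot edge",ang(e[0],e[1]))
b=onplane(p,f([(0,335),(125,535)]),.052); print("box edge",ang(b[1],b[0])); 
b=onplane(p,f([(335,0),(528,350)]),.0); print("box edge floor",ang(b[1],b[0]))
# earlier w13 marks/edges
import json
p={k:np.array(v) for k,v in json.load(open("p13.json")).items()}; p["k1"]=float(p["k1"])
f=lambda pts: np.array(pts)/3+np.array([240,90])-.33
b=onplane(p,f([(50,420),(515,325)]),.052); print("box w13",ang(b[0],b[1]))
m=onplane(p,f([(100,247),(145,238),(214,78),(224,113)]),.052); print("front mark",ang(m[0],m[1]),"left",ang(m[3],m[2]), ang([.5283,-.2862],m[2]))
```

```text
ring c [ 0.52940737 -0.28964054  0.064     ]
dot [ 0.533812   -0.27069715  0.064     ] 76.9 70.4
mark [[ 0.54104569 -0.24563665  0.052     ]
 [ 0.53745819 -0.25633007  0.052     ]] 71.5 72.7
slot edge -109.8
box edge -20.0
box edge floor -17.5
box w13 -18.3
front mark -19.1 left 76.1 73.0
```

```bash
python3 -m creep '[[[0,0.02,0,0,0,-8,-1],[0,0.04,0,0,0,-16,-1],[0,0.05,0,0,0,-20,-1],[0,0.05,0,0,0,-20,-1]]]'
python3 - <<'E'
from h import *
s=robot.observe(); print(s["torque"],s["contact_force"])
p,im=save("wrist","w19"); 
c=im[120:300,240:400,::-1]; cv2.imwrite("pics/w19c.png",cv2.resize(c,None,fx=3.3,fy=3.3,interpolation=cv2.INTER_CUBIC))
E
```

```text
time: 19.7
tool_pos: [0.5271, -0.2859, 0.1993]
tool_rot: [3.14, -0.001, -0.492]
contact_force: [0.5, 0.8, -1.3]
opening: 0.0322
[ 0.0481106  -0.08036971  0.03144086] [ 0.5377741   0.77566253 -1.29866302]
```

View pics/w19c.png

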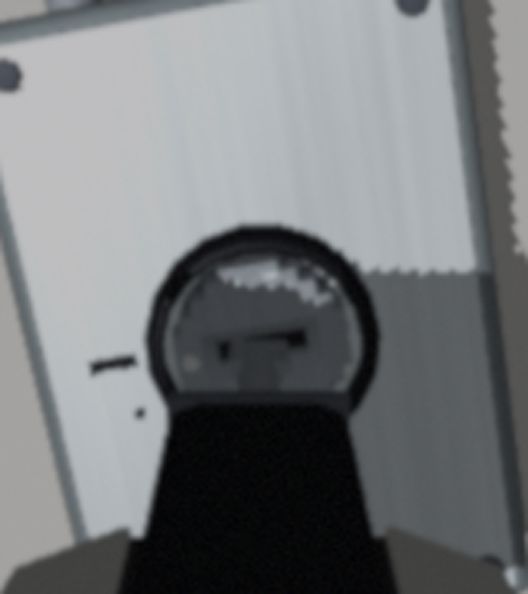

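```bash
python3 -m creep '[[[0,0,-0.6,0,0,0,-1],[0,0,-1.5,0,0,0,-1],[0,0,-4,0,0,0,-1],[0,0,-8,0,0,0,-1],[0,0,-9,0,0,0,-1]]]'
python3 - <<'E'
from h import *
p,im=save("wrist","w20"); s,R=state(); print(s["qpos"].round(2))
E
```

```text
time: 20.25
tool_pos: [0.5283, -0.2865, 0.2949]
tool_rot: [3.138, -0.009, -0.495]
contact_force: [0.7, -0.3, -0.3]
opening: 0.0314
[-0.62  0.45  1.21 -0.    1.47  1.44]
```

View pics/w20.png

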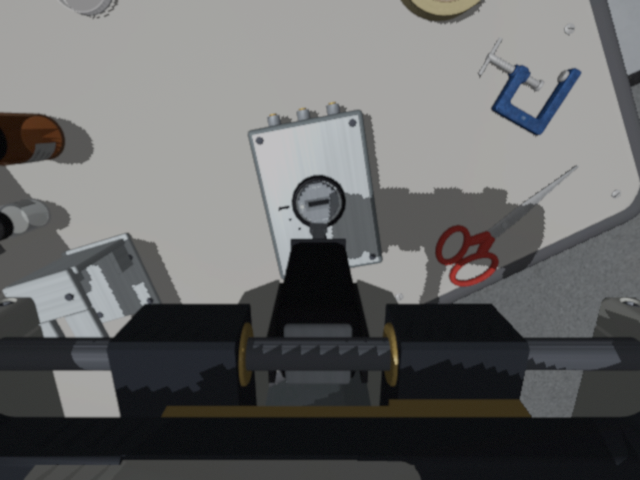

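Run:
```python
from h import *
pr([.4717,.0138,.30],down(60))
```

```text
t [-19.23 -23.74  -0.79] w [  0.53  -0.26 -88.36]
```

```bash
python3 -m creep '[[[-1.7,-2.2,-0.5,0,0,-8,-1],[-3.5,-4.3,-0.5,0,0,-16,-1],[-5.2,-6.5,-0.6,0,0,-24,-1],[-7,-8.6,-0.6,0,0,-32,-1],[-8.7,-10.8,-0.7,0,0,-40,-1],[-10.5,-13,-0.7,0,0,-48,-1],[-12.2,-15.1,-0.8,0,0,-56,-1],[-14,-17.3,-0.8,0,0,-64,-1]]]'
python3 - <<'E'
from h import *
pr([.4717,.0138,.30],down(60))
E
```

```text
time: 21.1
tool_pos: [0.4863, -0.0666, 0.2999]
tool_rot: [3.134, -0.0, 0.627]
contact_force: [0.2, 0.2, -0.9]
opening: 0.0321
t [ 3.54 -7.36 -0.07] w [  0.45   0.1  -24.06]
```

```bash
python3 -m creep '[[[1.2,-2.5,0,0.2,0,-8,-1],[2.4,-5,0,0.3,0,-16,-1],[3.5,-7.4,-0.1,0.4,0.1,-24,-1],[3.5,-7.4,-0.1,0.4,0.1,-24,-1],[3.5,-7.4,-0.1,0.4,0.1,-24,-1]]]'
python3 - <<'E'
from h import *
pr([.4717,.0138,.1775],down(60)); pr([.5453,-.0008,.1775],down(60))
E
```

```text
time: 21.6
tool_pos: [0.4708, 0.0141, 0.2998]
tool_rot: [3.141, 0.001, 1.046]
contact_force: [-0.4, 0.6, -2.0]
opening: 0.0317
t [ 0.03  0.09 12.23] w [ 0.01  0.05 -0.09]
t [ 2.46  7.19 12.23] w [ 0.01  0.05 -0.09]
```

```bash
python3 -m creep '[[[0,0.1,3,0,0,0,-1],[0,0.1,6.5,0,0,0,-1],[0,0.1,10,0,0,0,-1],[0,0.1,12.2,0,0,0,-1],[0,0.1,12.2,0,0,0,-1],[0,0.1,12.2,0,0,0,-1]]]'
python3 - <<'E'
from h import *
s,R=state(); p,im=save("scene","s21",(310,150,430,285),4); save("side","d21",(300,180,400,280),5)
pr([.5453,-.0008,.1775],down(60)); print(R.apply([0,0,1]))
E
```

```text
time: 22.2
tool_pos: [0.472, 0.0127, 0.178]
tool_rot: [-3.142, 0.001, 1.044]
contact_force: [-0.4, -0.8, -0.5]
opening: 0.0318
t [2.46 6.97 0.18] w [ 0.15 -0.   -0.16]
[-5.90210993e-04 -9.65534071e-04 -9.99999360e-01]
```

View pics/s21.png

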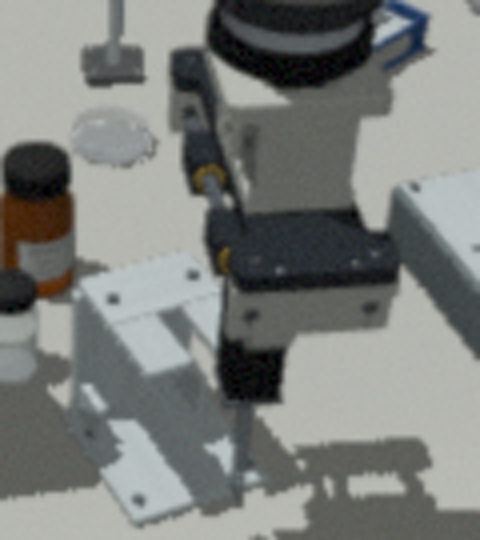

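View pics/d21.png

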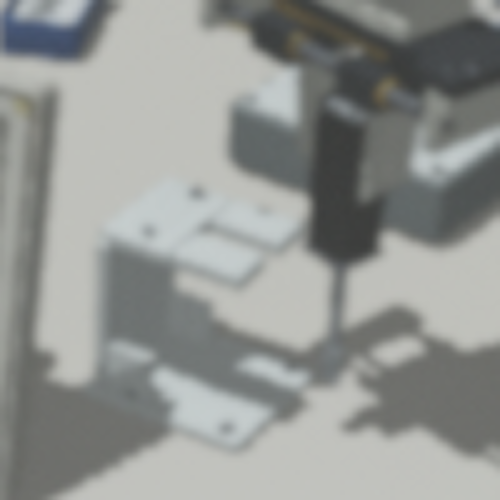

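```bash
python3 -m creep '[[[0.6,1.7,0,0,0,0,-1],[1.1,3.1,0,0,0,0,-1],[1.1,3.1,0,0,0,0,-1]]]'
python3 - <<'E'
from h import *
pr([.5453,-.0008,.1775],down(60))
E
```

```text
time: 22.6
tool_pos: [0.5071, 0.0063, 0.1807]
tool_rot: [3.135, -0.002, 1.044]
contact_force: [0.5, 0.6, -0.9]
opening: 0.0317
t [1.31 3.65 0.34] w [ 0.37 -0.09 -0.2 ]
```

```bash
python3 -m creep '[[[0.5,1.3,0.2,0.2,0,0,-1],[0.9,2.6,0.3,0.4,0,0,-1],[1.3,3.6,0.3,0.4,0,0,-1],[1.3,3.6,0.3,0.4,0,0,-1]]]'
python3 - <<'E'
from h import *
pr([.5453,-.0008,.1685],down(60))
save("scene","s22",(310,150,430,285),4); save("side","d22",(300,180,400,280),5)
E
```

```text
time: 23.0
tool_pos: [0.5455, -0.0009, 0.1787]
tool_rot: [3.14, -0.002, 1.043]
contact_force: [-0.5, -0.5, -1.3]
opening: 0.0315
t [-0.01 -0.03  1.02] w [ 0.07 -0.12 -0.22]
```

View pics/s22.png

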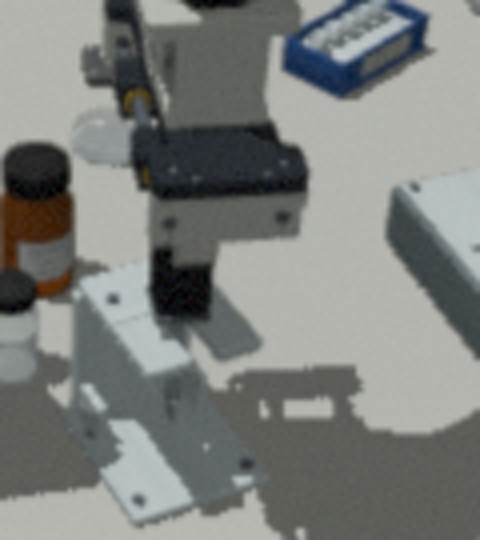

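In the notch with no side force; setting down now.

```bash
python3 -m creep '[[[0,0,0.5,0,0,0,-1],[0,0,0.8,0,0,0,-1],[0,0,0.8,0,0,0,-1]]]'
python3 -m creep '[[[0,0,0.2,0,0,0,-1],[0,0,0.2,0,0,0,-1]]]'
python3 -m creep '[[[0,0,0.15,0,0,0,-1],[0,0,0.15,0,0,0,-1]]]'
```

```text
time: 23.4
tool_pos: [0.5435, -0.0003, 0.1698]
tool_rot: [-3.14, -0.001, 1.044]
contact_force: [-0.5, 0.1, -0.8]
opening: 0.0318
time: 23.6
tool_pos: [0.5434, -0.0003, 0.1676]
tool_rot: [-3.14, -0.001, 1.044]
contact_force: [-0.2, 0.1, -1.6]
opening: 0.0316
time: 23.8
tool_pos: [0.5434, -0.0003, 0.1674]
tool_rot: [-3.141, -0.001, 1.044]
contact_force: [-2.5, 0.5, 9.1]
opening: 0.0317
```

Contact at the expected height (0.1675). Releasing and leaving straight up.

```bash
python3 -m creep '[[[0,0,-0.1,0,0,0,-0.2],[0,0,-0.1,0,0,0,0.2],[0,0,-0.1,0,0,0,0.6],[0,0,-0.1,0,0,0,1],[0,0,-0.1,0,0,0,1],[0,0,-0.1,0,0,0,1]]]'
python3 -m creep '[[[0,0,-1,0,0,0,1],[0,0,-3,0,0,0,1],[0,0,-7,0,0,0,1],[0,0,-11,0,0,0,1],[-3,0,-14,0,0,0,1],[-4,0,-15,0,0,0,1],[-4,0,-15,0,0,0,1]]]'
python3 - <<'E'
from h import *
p,im=save("wrist","w23"); save("scene","s23",(310,150,480,285),4); save("side","d23",(300,180,410,280),5)
print(onplane(p,[(320.8,187)],.2), proj(p,[.5455,.0005,.2]))
s=robot.observe(); print(s["contact_force"])
E
```

```text
time: 24.4
tool_pos: [0.5434, -0.0003, 0.1683]
tool_rot: [-3.14, -0.001, 1.044]
contact_force: [-0.9, 0.7, 0.4]
opening: 0.0721
time: 25.1
tool_pos: [0.5234, -0.0361, 0.3201]
tool_rot: [3.139, -0.002, 1.042]
contact_force: [0.1, 0.7, -0.6]
opening: 0.0923
[[ 0.54326859 -0.00514436  0.2       ]] [[319.53344147 178.68574431]]
[ 0.31563529  0.70722849 -0.73041101]
```

View pics/w23.png

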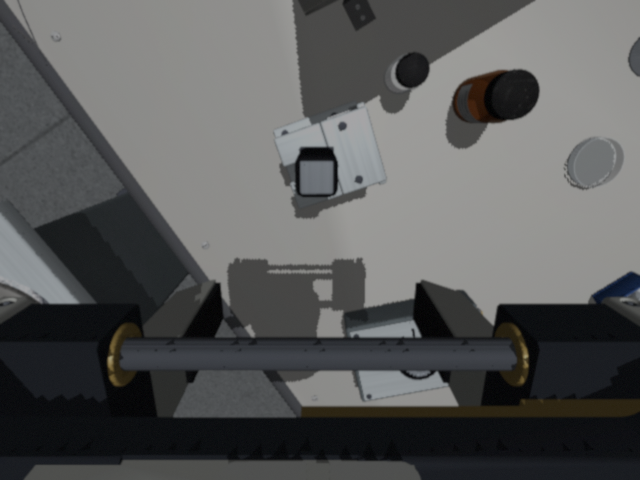

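View pics/s23.png

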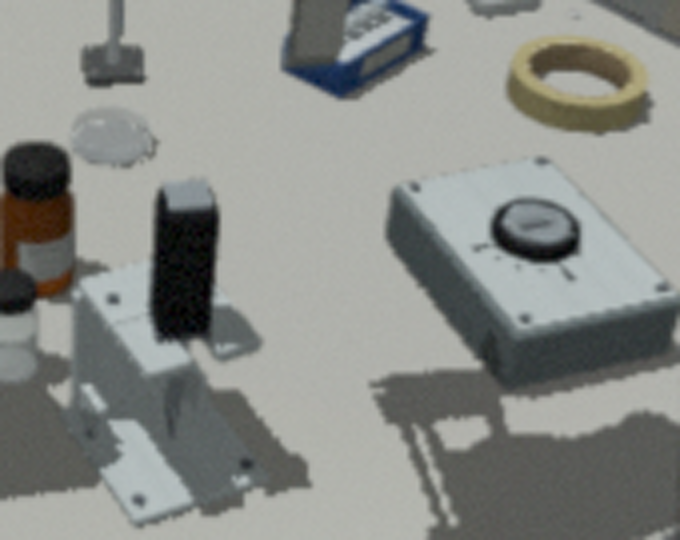

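View pics/d23.png

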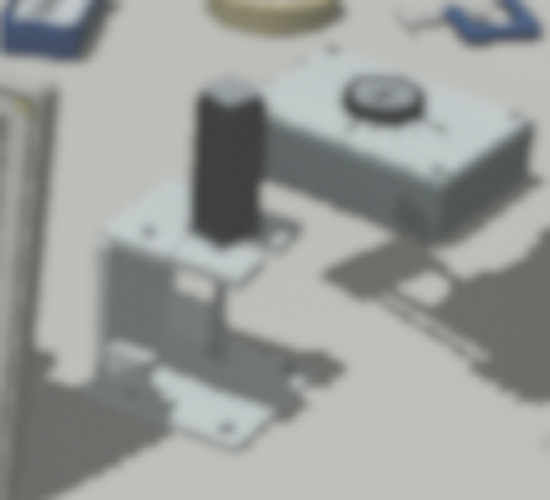

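Run:
```python
from h import *
p=robot.camera_params("wrist"); im=robot.read_camera("wrist"); cv2.imwrite("pics/w24c.png",cv2.resize(im[100:240,260:400,::-1],None,fx=4,fy=4)) 
print(onplane(p,[(316.8,172)],.2))
ps=robot.camera_params("scene"); a=onplane(ps,np.array([(522,222),(553,226)])/4+[310,150],.064); print(np.degrees(np.arctan2(*(a[1]-a[0])[[1,0]])))
c=np.load("pics/s23.npy")[190:220,425:460,::-1]; cv2.imwrite("pics/s23c.png",cv2.resize(c,None,fx=15,fy=15,interpolation=cv2.INTER_CUBIC))
```

```text
[[0.54523949 0.00776215 0.2       ]]
-138.7431452138868
```

View pics/s23c.png

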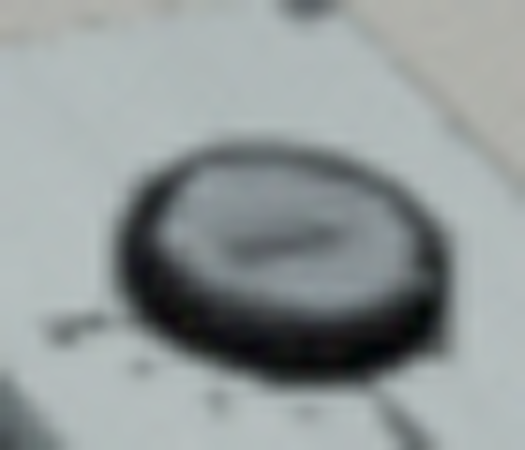

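View pics/w24c.png

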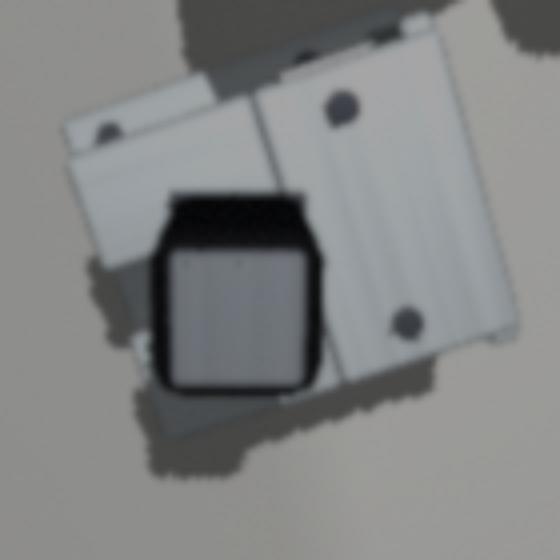

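Run:
```python
from h import *
ps=robot.camera_params("scene"); a=onplane(ps,np.array([(230,250),(342,234)])/15+[425,190],.064); print(np.degrees(np.arctan2(*(a[1]-a[0])[[1,0]])))
p=robot.camera_params("scene"); robot.read_camera("scene")
for l in ["amber_jar","capped_vial","glass_beaker"]: print(l,toworld(p,robot.look_for("scene",l)[0]["centre"]).round(3))
s=robot.observe(); print(s["time"],np.abs(s["qvel"]).max())
```

```text
-113.15727662602642Traceback (most recent call last):
  File "<stdin>", line 4, in <module>
IndexError: list index out of range
```

Run:
```python
from cell import robot
print(robot.observe()["time"],robot.hand_in())
```

```text
the job is handed in; nothing more can be done
25.4 None
```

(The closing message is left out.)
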